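# Take the used filter out of the dispensary dust extractor

### The arm

A 6-joint arm with a two-finger parallel gripper is mounted at the origin on the work surface. World frame = base frame: x ahead of the robot, y to its left, z up, the work surface at z = 0. Lengths are in m, angles in rad, forces in N, time in s.
With the tool pointing down it reaches from about 0.25 to 0.775 m from the base axis. Payload 4 kg.
Tool frame: the origin (TCP) lies at the very end of the fingers, on their centre line; the grasp point (between the pads) lies 19 mm behind it; z points along the fingers, x is the direction in which the jaws open and shut, and the axes are right-handed (so a half turn about z gives the same grasp; the last joint's range is limited). The gripper opens to 94 mm and grips with 3 to 60 N. Pads are 16 mm wide; open, the fingers measure 119 mm over their backs; the gripper's body (75 mm by 177 mm) begins 78 mm behind the grasp point.
Start: joints at [-1.221, 0.087, 1.371, -0, 1.684, -0.103], TCP at [0.241, -0.495, 0.206] pointing down, gripper open.
Joint ranges: [-3.1, 3.1], [-0.76, 2.03], [0.27, 2.55], [-1.08, 4.22], [0.17, 2.65], [-2.57, 2.57]. Speed limits (rad/s): [2.79, 2.79, 3.14, 3.14, 3.14, 3.14].

### API

Orientations are given as [roll, pitch, yaw] about the fixed x, y, z axes, in that order (R = Rz(yaw) Ry(pitch) Rx(roll)).
In Python, from bench import robot, cams, ticket gives the robot as it stands.
- The arm moves only by the tool jog_arm, never from a script. Its argument "series" is a list of rows, each an object of numbers: "x", "y", "z": the shift along the tool's x, y, z in m; "rx", "ry", "rz": the turn, a rotation vector about the tool's x, y, z in degrees. A call has 1 to 12 rows; each row shifts and turns the pose as measured when the row begins, along the tool's axes as they then stand; what a row does not reach is not made up. A row lasts 1/12 s, in which the tool goes at most 41.7 mm and 7.16 degrees, less where a joint would pass 70% of its speed; a pose out of reach is approached as far as the arm can. A call with a gripper value outside its range is refused whole. "claw" is the opening, from 0 (shut) to 1 (fully open), set as the call begins (left out, the last holds). The fingers move at their own pace and stop on an object; the grip force is fixed at half the most. Time passes only in rows, so rows that do not move let the fingers close. It gives the time, the measured TCP pose, the force and the opening at its end, in the units of the state.
- robot.get_obs(): the state, without advancing time (a new reading comes with each control period).
- cams.snapshot(name): name is "scene" or "top" or "wrist"; returns a dict with "img" (384x512x3 uint8, red, green, blue), "mtx" (3x3 intrinsics, pixels), "origin" and "attitude" of the camera in the world. Camera axes: x right, y down, z forward; pixel columns grow to the right and rows downward; lengths in m; the calibration is good to about 2 mm. A picture is of the moment at which its call begins. There is no depth.
- ticket.close_job(): hands the job in, once; it reports no verdict.
Trained networks look in a picture, given as the dict that the camera call returned (one of the last four; its "shot" number tells which), for a name from the list of things; names that differ only in an ending like _2 or _b are one class to them, and where a whole thing is asked for, a point or a joint stands for the part that bears it (a point fixed in the world has none). Each returns a list of dicts, best first, with "p" (0 to 1); they miss things now and then, are a little off and sometimes report something else, mostly with a low value. They report only what shows in the picture. A call takes as long as a camera call.
- cams.look_for(thing, picture): "bbox" ([left, top, width, height] in pixels, round what is visible of it).
The state is a dict: "time": time; "joint_positions": joint angles; "qvel": joint speeds; "joint_torque": joint torques, N m; "tool_pos": TCP position; "ee_rot": TCP orientation; "wrist_force": force on the tool from outside, world axes, zero at the start; "wrist_torque": the same for the moment, N m; "width": finger opening in m.
Only numpy, scipy, OpenCV 4.12 (cv2) and the standard library are available. Lean on these libraries where they do the work, as an engineer would, in place of code of your own. Each camera call takes 0.05 s, during which the arm holds its last target.

### The job

The bench dust extractor is due for a new filter: lift the paddle latch on its sloping door and swing the door right up until it stands fully open against its stop. Then take the used filter cassette out by its grip and lay it flat, grip uppermost, inside the empty steel tray beside the unit, leaving the door open. The cassette is thin plastic, so hold it lightly and set it down gently, and do not disturb the bottle, jar and cartons round about.

Things in the scene. Friction and masses are not known exactly. Their poses are not given: they have to be found in the camera images.
- unit: fixed cream sheet-metal dust extractor on the counter, 300 mm deep (its x) x 300 wide (y). Origin: centre of its underside; x points from its front to its back, y left, z up. The front is 70 mm high; from there the face slopes up at 30 degrees from level to the door hinge; behind that a flat deck 172 mm high. The slope's outward normal leans 30 degrees from vertical towards the front (-x)
- hinge_line (a point): middle of the door's hinge line at the top of the slope, fixed on the unit at its x = +30 mm, z = 172 mm; axes as the unit's; the hinge runs along y
- bay_floor (a point): centre of the floor of the filter bay under the door, fixed on the unit; axes as the unit's. The bay is a rectangular pocket sunk square into the slope: 120 mm along the slope (30 to 150 mm down from the hinge line) x 160 mm wide; its floor is parallel to the slope, 66 mm under the shut door's underside
- door (a joint): angle of the sloping door about its upper hinge, rad: 0 = shut, grows as the lower edge swings up; 1.75 = fully open at its stop (100 degrees from shut: it still leans 20 degrees from vertical to the front, over the bay). Friction hinge: stays where it is left; up to 7 N at the lower edge moves it. Held shut by a hidden pawl while the paddle is down
- door_edge (a point): middle of the door's lower (free) edge. Door: 190 mm from hinge to this edge, 210 wide, 12 thick; its underside passes through the hinge line. Turns with the door: x points from the edge to the hinge, y along the hinge, z out of the outer face. Once ajar, the door can be pushed on up from beneath with shut fingers
- paddle (a joint): angle of the paddle about its pin, rad: 0 = down (latched), grows as the free end is lifted off the door; 0.70 = its stop. A spring pulls it down (3 to 6 N at the free end). Above about 0.45 the pawl under the door is clear and the door can be raised while the paddle is kept up: lift the paddle to its stop and keep lifting
- paddle_grip (a point): where to take the black paddle, on the door's outer face near its lower edge: mid-width, mid-thickness, 18 mm from its free end. 48 mm wide (y), 8 thick, 22 clear above the door; sides free. Pin: 72 mm up the slope from here (+x) and 6 mm nearer the door. Shut, this point is 167 mm down from the hinge line, 38 above the door's underside. z outwards. Pinched across y it can turn in the pads
- filter_grip (a point): centre of the upright grip bar on the used filter cassette: bar 14 mm thick (x), 100 long (y), 30 tall (z, out of the face). Cassette frame below it 112 (x) x 150 (y) x 30 mm (z), 0.18 to 0.33 kg; its face is 15 mm and its underside 45 mm below this point. Lies loose in the bay, face parallel to the slope, 1 to 8 mm clear at the edges; comes out straight along the slope's normal
- filter: the same cassette, origin at the centre of its underside, same axes as filter_grip. Thin plastic: pinch the grip bar with no more than about 40 N
- tray: empty shallow steel tray, fixed on the counter left or right of the unit: 225 (x) x 178 (y) x 24 mm high, walls and floor 4 mm. Origin: centre of its underside, z up
- bottle_mid (a point): middle of a closed amber glass bottle, 68 mm diameter, 135 mm tall, standing in front of the unit to one side; leave it alone
- jar_mid (a point): middle of a white plastic jar, 66 mm diameter, 85 mm tall, standing in front of the unit to the other side; leave it alone
- carton_mid (a point): middle of a paper carton 135 x 90 x 60 mm beside the unit, on the side away from the tray; leave it alone
- packet_mid (a point): middle of a paper carton 60 x 105 x 42 mm lying on the unit's rear deck; leave it alone

How it is judged:
On the way, in this order (a step that is already met when the one before it is completed fails the run):
1. the paddle is lifted with the door still shut, so that the pawl is withdrawn (value of joint paddle above 0.45 rad and value of joint door below 0.2 rad), for 0.03 s.
2. the door stands fully open while the cassette is still in its bay (value of joint door above 1.6 rad and distance between filter and unit below 0.1 m), for 0.2 s.
At the end, for the whole second after the job is handed in: the door stands open at 1.6 rad or more; the cassette lies at rest flat on the tray's floor within its walls (its grip within 60 mm of the tray's centre each way, tilt under 0.06 rad, grip up) (value of joint door above 1.6 rad and x of filter_grip in the frame of tray between -0.06 and 0.06 m and y of filter_grip in the frame of tray between -0.06 and 0.06 m and z of filter_grip in the frame of tray between 0.042 and 0.054 m and angle between filter_grip's own z axis and vertical below 0.06 rad and linear speed of filter below 0.02 m/s); the robot touches nothing.
It fails at once if the cassette is squeezed or pressed with more than 100 N by the fingers, both pads counted (50 N each) (contact force between the fingers and filter above 100 N).
It fails at once if the cassette is banged into the tray (over 40 N) (contact force between filter and tray above 40 N).
It fails at once if the cassette is let go over the tray from more than 20 mm above its floor (contact force between the fingers and filter below 0.3 N and horizontal distance between filter_grip and tray below 0.11 m and height (world z) of filter_grip above 0.069 m).
It fails at once if the bottle, jar or a carton is shifted by more than 20 mm (distance of any of bottle_mid, jar_mid, carton_mid, packet_mid from where it was at the start of the episode above 0.02 m).
It also fails if it takes over 59 s, if anything falls off the work surface, if the arm or the gripper's body presses on something with over 40 N, if the wrist force passes 120 N, or if a joint passes its speed limit or range.

## Working session

There is one attempt and no reset: what is moved stays moved. The work goes in short steps, Python scripts to look and compute and a tool call to move; the robot and the scene stay as the last step left them, time stands still between calls to the robot, and variables do not carry over. Pictures are saved under pics/ and viewed, and the job is handed in when it is done.

Besides the shell and the picture viewer there is one more tool, called after "Call:" as a command line: name --argument value ..., lists and objects as JSON in quotes. jog_arm: Moves the arm, as the interface text tells. Its arguments: {"type":"object","properties":{"series":{"type":"array","items":{"type":"object","properties":{"x":{"type":"number"},"y":{"type":"number"},"z":{"type":"number"},"rx":{"type":"number"},"ry":{"type":"number"},"rz":{"type":"number"}}}},"claw":{"type":"number"}},"required":["series"]}

```bash
ls; mkdir -p pics; python3 - <<'E'
from bench import robot,cams,ticket
import cv2,numpy as np
print(robot.get_obs())
for n in ["scene","top","wrist"]:
    s=cams.snapshot(n); cv2.imwrite(f"pics/{n}0.png",s["img"][:,:,::-1])
    print(n,s["shot"],s["mtx"].tolist(),s["origin"],s["attitude"])
    for t in ["unit","door","paddle_grip","tray","bottle_mid","jar_mid","carton_mid","packet_mid"]:
        print(t,[(d["bbox"],round(d["p"],2)) for d in cams.look_for(t,s)[:2]])
E
```

```text
pics
{'time': 0.0, 'joint_positions': array([-1.22111765e+00,  8.79338048e-02,  1.37224972e+00, -4.24020187e-06,
        1.68359446e+00, -1.03103220e-01]), 'qvel': array([ 2.07673523e-04,  9.00600491e-04, -1.02969006e-03, -1.52492959e-03,
       -5.22102214e-04,  2.43132804e-05]), 'joint_torque': array([ 1.27444096e-04, -3.40176380e+01, -3.02430546e+01,  7.18292291e-02,
        3.29384557e-02, -1.69722080e-04]), 'tool_pos': array([ 0.24041118, -0.49406205,  0.20431807]), 'ee_rot': array([-3.14137193e+00,  2.17416242e-03, -1.11801466e+00]), 'wrist_force': array([ 0.21232996, -0.52941091, -1.01566859]), 'wrist_torque': array([ 0.02449077, -0.03004562,  0.00747965]), 'width': 0.09384502235943755}
scene 1 [[409.3598321680041, 0.0, 250.81436164498777], [0.0, 409.3598321680041, 189.70737927699295], [0.0, 0.0, 1.0]] [ 1.12244631 -0.18976071  1.11737655] [-2.59706816 -0.00481196  1.24835068]
unit [([203.4, 157.4, 152.4, 133.2], 0.72)]
door [([220.2, 164.3, 93.6, 54.9], 0.63)]
paddle_grip [([263.0, 139.3, 19.7, 29.7], 0.46)]
tray [([126.9, 196.8, 76.3, 80.8], 0.82)]
bottle_mid [([196.4, 160.6
[... 278 characters left out ...]
[0.36418712 0.01726412 1.04784139] [-2.94681146  0.00845296 -1.57676096]
unit [([170.1, 88.7, 137.4, 144.4], 0.84)]
door [([198.0, 134.3, 94.5, 85.8], 0.84)]
paddle_grip [([236.2, 179.7, 22.8, 40.2], 0.58)]
tray [([326.0, 149.3, 72.8, 85.0], 0.9)]
bottle_mid [([282.0, 219.9, 30.1, 24.9], 0.82)]
jar_mid []
carton_mid [([114.5, 207.3, 46.8, 54.0], 0.77)]
packet_mid [([187.3, 98.9, 48.4, 33.2], 0.59)]
wrist 3 [[291.15949093815294, 0.0, 257.15021837501985], [0.0, 291.15949093815294, 194.6631539841353], [0.0, 0.0, 1.0]] [ 0.30766693 -0.46107387  0.3839223 ] [ 2.87955340e+00 -3.68608947e-05 -1.11916992e+00]
unit []
door []
paddle_grip []
tray []
bottle_mid []
jar_mid []
carton_mid []
packet_mid []
```

```bash
python3 - <<'E'
import cv2
for n in ["scene","top"]:
    a=cv2.imread(f"pics/{n}0.png"); 
    a=a[60:320,90:420] if n=="top" else a[90:310,100:400]
    cv2.imwrite(f"pics/{n}0c.png",cv2.resize(a,None,fx=2.3,fy=2.3,interpolation=cv2.INTER_CUBIC))
E
```

```text
(no output)
```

View pics/scene0c.png

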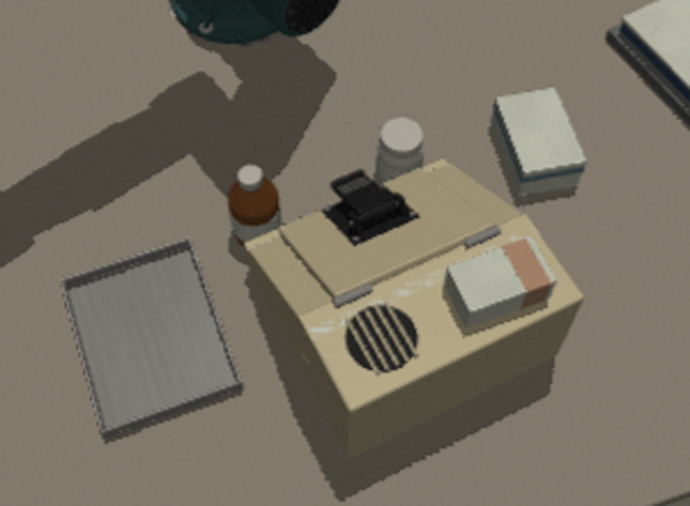

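View pics/top0c.png

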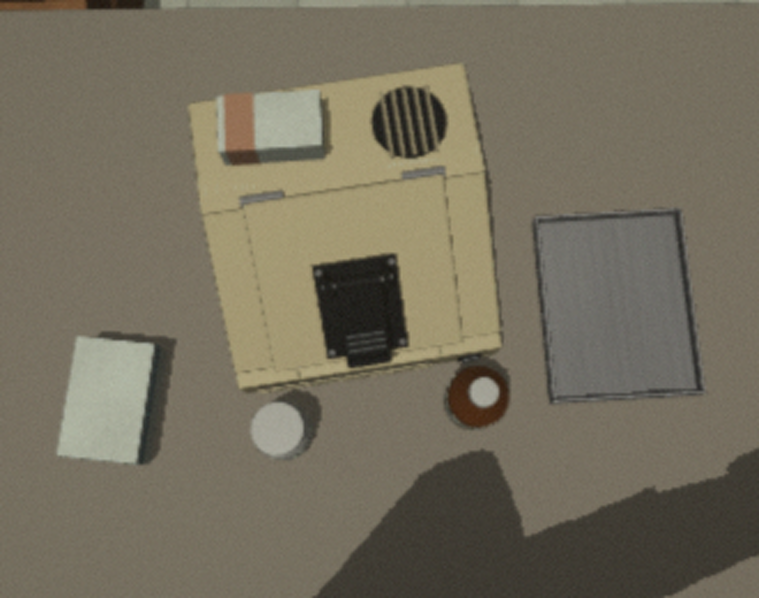

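```bash
cat > h.py <<'E'
import numpy as np,cv2
from scipy.optimize import least_squares
from scipy.spatial.transform import Rotation as R
def proj(s,P):
    A=R.from_euler('xyz',s['attitude']).as_matrix()
    c=(np.atleast_2d(P)-s['origin'])@A
    q=c@np.array(s['mtx']).T
    return q[:,:2]/q[:,2:]
def T(p,L):
    x,y,a=p; L=np.atleast_2d(L).astype(float)
    return np.c_[x+np.cos(a)*L[:,0]-np.sin(a)*L[:,1],y+np.sin(a)*L[:,0]+np.cos(a)*L[:,1],L[:,2]]
E
cat > fit.py <<'E'
from h import *
from bench import cams
t=cams.snapshot("top"); s=cams.snapshot("scene")
np.save("cams.npy",[{k:v for k,v in d.items() if k!='img'} for d in (t,s)],allow_pickle=True)
LU=np.array([[150,150,172],[150,-150,172],[30,150,172],[30,-150,172],[-150,150,70],[-150,-150,70]])/1e3
tp=np.array([[190,103],[466,64],[203,213],[486,172],[237,375],[500,335]])/2.3+[90,60]
sp=np.array([[582,296],[350,410],[527,215],[305,312],[443,162],[247,243]])/2.3+[100,90]
f=lambda p:np.r_[proj(t,T(p,LU))-tp,proj(s,T(p,LU))-sp].ravel()
r=least_squares(f,[.45,.05,0],loss='soft_l1'); print("unit",r.x); print(f(r.x).reshape(-1,2).round(1).tolist())
np.save("unit.npy",r.x)
LT=np.array([[112.5,89,24],[112.5,-89,24],[-112.5,-89,24],[-112.5,89,24]])/1e3
tt=np.array([[534,216],[680,210],[703,392],[551,403]])/2.3+[90,60]
st=np.array([[240,387],[105,437],[64,283],[188,242]])/2.3+[100,90]
g=lambda p:np.r_[proj(t,T(p,LT))-tt,proj(s,T(p,LT))-st].ravel()
q=least_squares(g,[.4,-.25,0],loss='soft_l1'); print("tray",q.x); print(g(q.x).reshape(-1,2).round(1).tolist())
np.save("tray.npy",q.x)
# door/paddle overlay
u=r.x; c,si=np.cos(np.pi/6),.5
def slope(d,y,h): return [0.03-d*c-h*si, y, .172-d*si+h*c]
pts=dict(door=[slope(0,.105,.012),slope(0,-.105,.012),slope(.19,-.105,.012),slope(.19,.105,.012)],
 pad=[slope(.185,.024,.042),slope(.185,-.024,.042),slope(.101,-.024,.036),slope(.101,.024,.036)],
 unit=LU)
for n,cam,o in (("top",t,(90,60)),("scene",s,(100,90))):
    im=cam['img'][:,:,::-1].copy(); im=im[o[1]:o[1]+260,o[0]:o[0]+330]
    im=cv2.resize(im,None,fx=2.3,fy=2.3,interpolation=cv2.INTER_CUBIC)
    for k,L in pts.items():
        P=(proj(cam,T(u,L))-o)*2.3
        if k!='unit': cv2.polylines(im,[P.astype(int).reshape(-1,1,2)],True,(0,0,255),1)
        else:
            for p in P: cv2.circle(im,tuple(p.astype(int)),3,(0,255,0),1)
    P=(proj(cam,T(q.x,LT))-o)*2.3
    cv2.polylines(im,[P.astype(int).reshape(-1,1,2)],True,(255,0,0),1)
    cv2.imwrite(f"pics/{n}_fit.png",im)
def cyl(px,z):
    A=R.from_euler('xyz',t['attitude']).as_matrix()
    d=A@np.linalg.solve(t['mtx'],[px[0],px[1],1]); k=(z-t['origin'][2])/d[2]; return t['origin']+k*d
print("bottle cap",cyl(np.array([485,392])/2.3+[90,60],.135)); print("jar",cyl(np.array([277,428])/2.3+[90,60],.085))
G=T(u,[slope(.167,0,.038),slope(.090,0,-.021),slope(.095,0,.0),slope(0,0,0)]); print("paddle_grip,filtergrip,.,hinge",G)
E
python3 fit.py
```

```text
unit [0.62077863 0.0523451  0.14399954]
[[-1.0, -0.9], [-0.2, -1.4], [-1.2, -2.1], [-0.4, -2.5], [-0.1, 5.9], [1.1, 5.7], [0.9, -0.2], [-1.5, -0.3], [-0.0, -0.1], [-3.1, 2.3], [0.2, -3.2], [-2.3, -1.7]]
tray [ 0.55638425 -0.26158639  0.05169795]
[[-0.2, -1.3], [0.2, -2.4], [0.7, -0.6], [0.2, -1.4], [1.2, -2.4], [-1.6, -2.1], [-1.6, -2.2], [1.1, -2.7]]
bottle cap [ 0.43966195 -0.08896222  0.135     ]
jar [0.4063214  0.13203722 0.085     ]
paddle_grip,filtergrip,.,hinge [[0.48853542 0.03316942 0.12140897]
 [0.58372387 0.04697205 0.10881347]
 [0.56904724 0.04484389 0.1245    ]
 [0.65046813 0.05665018 0.172     ]]
```

View pics/top_fit.png

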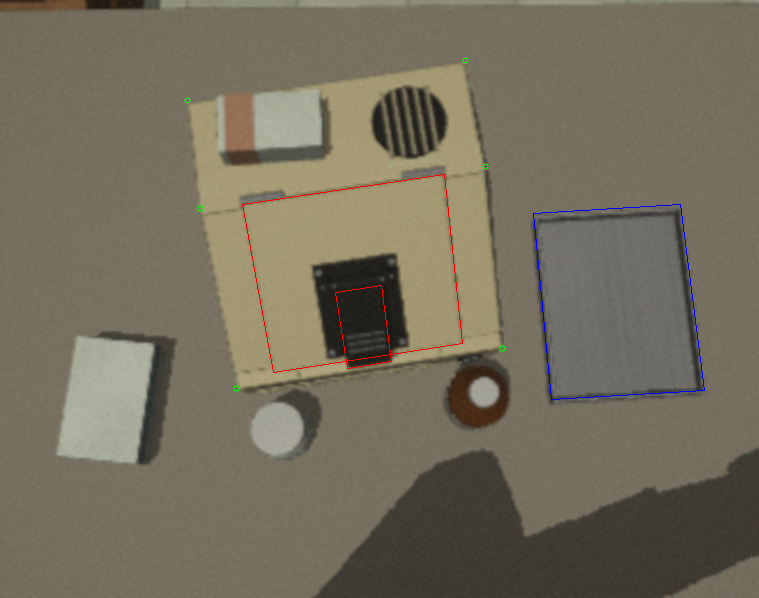

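View pics/scene_fit.png

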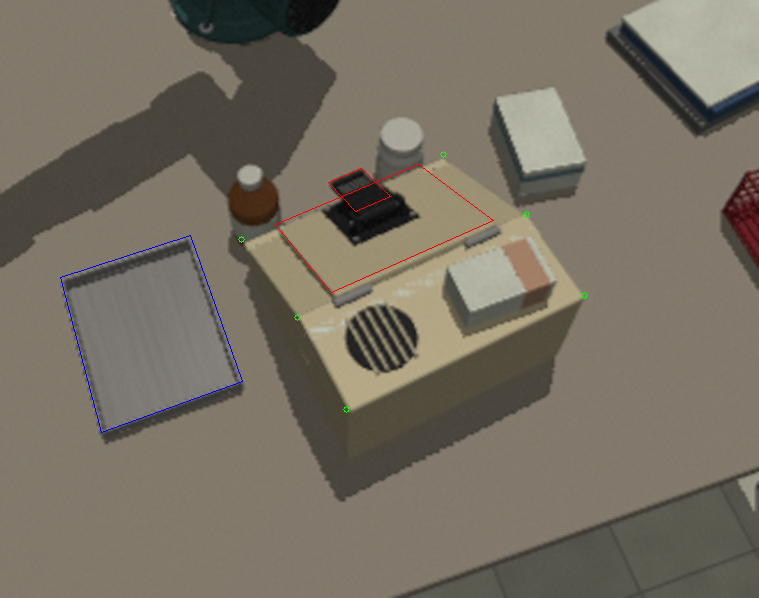

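```bash
cat > fit2.py <<'E'
from h import *
t,s=np.load("cams.npy",allow_pickle=True)
LU=np.array([[150,150,172],[150,-150,172],[30,150,172],[30,-150,172],[-150,150,70],[-150,-150,70]])/1e3
f_=lambda a,o:(np.array(a)+.5)/2.3-.5+o
tp=f_([[190,103],[466,64],[203,213],[486,172],[239,386],[501,346]],[90,60])
sp=f_([[582,296],[350,410],[527,215],[303,315],[443,162],[247,243]],[100,90])
LT=np.array([[112.5,89,24],[112.5,-89,24],[-112.5,-89,24],[-112.5,89,24]])/1e3
tt=f_([[534,216],[680,210],[703,392],[551,403]],[90,60])
st=f_([[240,387],[105,437],[64,283],[188,242]],[100,90])
def f(p):
    u,q,o1,o2=p[:3],p[3:6],p[6:8],p[8:10]
    r=np.r_[proj(t,T(u,LU))-tp+o1,proj(s,T(u,LU))-sp+o2,proj(t,T(q,LT))-tt+o1,proj(s,T(q,LT))-st+o2]
    return np.r_[r.ravel(),p[6:]/1.0]
r=least_squares(f,[.62,.05,.14,.55,-.26,.05,0,0,0,0],loss='soft_l1')
print(r.x.round(4)); print(f(r.x)[:-4].reshape(-1,2).round(1).tolist())
np.save("unit.npy",r.x[:3]);np.save("tray.npy",r.x[3:6])
c,si=np.cos(np.pi/6),.5
def slope(d,y,h): return [0.03-d*c-h*si, y, .172-d*si+h*c]
print(T(r.x[:3],[slope(.167,0,.038),slope(.090,0,-.021),slope(0,0,0)]))
E
python3 fit2.py
```

```text
[ 0.6186  0.0529  0.1467  0.5563 -0.2605  0.0517  0.2264  0.4208  0.2388
  1.488 ]
[[-0.9, 0.8], [-0.0, -0.0], [-1.0, -0.4], [-0.2, -1.1], [-0.5, 2.7], [1.1, 2.3], [1.3, 0.6], [-0.8, 0.7], [0.3, 0.9], [-1.6, 2.1], [0.5, -2.0], [-1.9, -0.4], [-0.1, -0.6], [0.3, -1.7], [0.8, 0.2], [0.3, -0.7], [2.0, -0.8], [-0.7, -0.5], [-0.8, -0.5], [2.0, -1.1]]
[[0.48645668 0.03335448 0.12140897]
 [0.58160693 0.04741802 0.10881347]
 [0.6483244  0.0572791  0.172     ]]
```

```bash
sed -i 's/\[239,386\],\[501,346\]/[238,381],[500.5,341]/' fit2.py; python3 fit2.py
```

```text
[ 0.6186  0.0531  0.1458  0.5562 -0.2605  0.0517  0.1999  0.3865  0.2064
  1.5157]
[[-1.0, 0.7], [-0.1, -0.0], [-1.1, -0.5], [-0.3, -1.1], [-0.2, 4.9], [1.2, 4.5], [1.3, 0.7], [-0.9, 0.7], [0.3, 0.9], [-1.6, 2.0], [0.6, -2.0], [-1.8, -0.4], [-0.1, -0.6], [0.3, -1.7], [0.8, 0.2], [0.3, -0.7], [2.0, -0.8], [-0.7, -0.5], [-0.8, -0.5], [2.0, -1.1]]
[[0.48640605 0.03366572 0.12140897]
 [0.58156924 0.04764144 0.10881347]
 [0.64829578 0.05744093 0.172     ]]
```

Call:
jog_arm --series '[{"x":-0.026,"y":-0.026,"z":-0.015},{"x":-0.026,"y":-0.026,"z":-0.015},{"x":-0.028,"y":-0.028,"z":-0.01},{"x":-0.028,"y":-0.028,"z":-0.01},{"x":-0.028,"y":-0.028,"z":-0.01},{"x":-0.028,"y":-0.028,"z":-0.01},{"x":-0.028,"y":-0.028,"z":-0.01},{"x":-0.028,"y":-0.028,"z":-0.01},{"x":-0.028,"y":-0.028,"z":-0.01},{"x":-0.028,"y":-0.028,"z":-0.01},{"x":-0.028,"y":-0.028,"z":-0.01},{"x":-0.028,"y":-0.028,"z":-0.01}]'

```text
invalid input
```

```bash
cat >> h.py <<'E'
def rel(obs,pos,rot):
    "shift in tool axes and rotvec deg from current to target"
    A=R.from_euler('xyz',obs['ee_rot']); B=R.from_matrix(rot)
    return (A.inv().apply(np.array(pos)-obs['tool_pos'])).round(4),(A.inv()*B).as_rotvec(degrees=True).round(1)
def toolrot(zdir,xdir):
    z=np.array(zdir)/np.linalg.norm(zdir); x=np.array(xdir)-np.dot(xdir,z)*z; x/=np.linalg.norm(x)
    return np.c_[x,np.cross(z,x),z]
def state(o):
    print("t",round(o['time'],2),"p",o['tool_pos'].round(4),"r",o['ee_rot'].round(3),"F",o['wrist_force'].round(1),"M",o['wrist_torque'].round(1),"w",round(o['width'],4),"q",o['joint_positions'].round(2))
E
python3 - <<'E'
from h import *
from bench import robot
o=robot.get_obs(); state(o)
a=.146
print(rel(o,[.42,.03,.32],toolrot([0,0,-1],[np.sin(a),-np.cos(a),0])))
E
```

```text
t 1.45 p [ 0.2406 -0.4946  0.2055] r [ 3.142 -0.    -1.118] F [-0.2 -0.7  0.2] M [ 0. -0. -0.] w 0.0941 q [-1.22  0.09  1.37 -0.    1.68 -0.1 ]
(array([-0.3932, -0.3908, -0.1145]), array([ 0. , -0. , 17.6]))
```

Call:
jog_arm --series '[{"x":-0.026,"y":-0.026,"z":-0.015,"rx":0,"ry":0,"rz":0}]' --claw 1

```text
time: 1.53
tool_pos: [0.2504, -0.4617, 0.2157]
ee_rot: [3.14, 0.007, -1.123]
wrist_force: [0.5, 0.8, -0.6]
width: 0.0939
```

Call:
jog_arm --series '[{"x":-0.028,"y":-0.028,"z":-0.01,"rz":2},{"x":-0.028,"y":-0.028,"z":-0.01,"rz":2},{"x":-0.028,"y":-0.028,"z":-0.01,"rz":2},{"x":-0.028,"y":-0.028,"z":-0.01,"rz":2},{"x":-0.028,"y":-0.028,"z":-0.01,"rz":2},{"x":-0.028,"y":-0.028,"z":-0.01,"rz":2},{"x":-0.028,"y":-0.028,"z":-0.01,"rz":2},{"x":-0.028,"y":-0.028,"z":-0.01,"rz":2}]' --claw 1

```text
invalid input
```

Call:
jog_arm --series '[{"x":-0.028,"y":-0.028,"z":-0.01,"rx":0,"ry":0,"rz":2},{"x":-0.028,"y":-0.028,"z":-0.01,"rx":0,"ry":0,"rz":2},{"x":-0.028,"y":-0.028,"z":-0.01,"rx":0,"ry":0,"rz":2},{"x":-0.028,"y":-0.028,"z":-0.01,"rx":0,"ry":0,"rz":2},{"x":-0.028,"y":-0.028,"z":-0.01,"rx":0,"ry":0,"rz":2},{"x":-0.028,"y":-0.028,"z":-0.01,"rx":0,"ry":0,"rz":2},{"x":-0.028,"y":-0.028,"z":-0.01,"rx":0,"ry":0,"rz":2},{"x":-0.028,"y":-0.028,"z":-0.01,"rx":0,"ry":0,"rz":2}]' --claw 1

```text
time: 2.2
tool_pos: [0.3925, -0.1734, 0.2994]
ee_rot: [3.14, 0.006, -1.427]
wrist_force: [0.3, -0.2, -0.2]
width: 0.0937
```

```bash
python3 - <<'E'
from h import *
from bench import robot
o=robot.get_obs(); state(o)
a=.146
print(rel(o,[.42,.03,.32],toolrot([0,0,-1],[np.sin(a),-np.cos(a),0])))
E
```

```text
t 2.2 p [ 0.3925 -0.1734  0.2994] r [ 3.14   0.006 -1.427] F [ 0.3 -0.2 -0.2] M [ 0. -0. -0.] w 0.0937 q [-0.55 -0.18  1.44  0.    1.88  0.88]
(array([-0.1975, -0.0563, -0.0195]), array([ 0.1,  0.3, -0.1]))
```

All six fields are needed. Onward to the viewing pose.

Call:
jog_arm --series '[{"x":-0.036,"y":-0.01,"z":-0.004,"rx":0,"ry":0,"rz":0},{"x":-0.036,"y":-0.01,"z":-0.004,"rx":0,"ry":0,"rz":0},{"x":-0.036,"y":-0.01,"z":-0.004,"rx":0,"ry":0,"rz":0},{"x":-0.036,"y":-0.01,"z":-0.004,"rx":0,"ry":0,"rz":0},{"x":-0.036,"y":-0.01,"z":-0.004,"rx":0,"ry":0,"rz":0},{"x":-0.012,"y":0,"z":0,"rx":0,"ry":0,"rz":0}]' --claw 1

```text
time: 2.7
tool_pos: [0.4175, 0.0367, 0.3245]
ee_rot: [-3.134, 0.005, -1.423]
wrist_force: [-0.7, -0.4, -1.3]
width: 0.094
```

```bash
cat > wr.py <<'E'
from h import *
from bench import robot,cams
import sys
n=sys.argv[1]
s=cams.snapshot("wrist"); state(robot.get_obs())
np.save("wr.npy",[{k:v for k,v in s.items()}],allow_pickle=True)
print(s['origin'],s['attitude'])
cv2.imwrite(f"pics/{n}.png",cv2.resize(s['img'][:,:,::-1],(768,576),interpolation=cv2.INTER_CUBIC))
for t in sys.argv[2:]: print(t,[(d["bbox"],round(d["p"],2)) for d in cams.look_for(t,s)[:2]])
E
python3 wr.py w1 paddle_grip door
```

```text
t 2.75 p [0.4169 0.0371 0.3245] r [-3.135  0.006 -1.422] F [-1.   0.6 -0.6] M [ 0.  0. -0.] w 0.094 q [-0.05 -0.2   1.41  0.01  1.93  1.37]
[0.49018735 0.04727031 0.50344277] [ 2.88672573  0.00533569 -1.42448583]
paddle_grip [([247.0, 52.3, 46.7, 84.6], 0.72), ([132.4, 0.5, 280.4, 134.1], 0.32)]
door [([167.9, 0.0, 206.4, 135.2], 0.91), ([135.4, 0.3, 277.0, 140.6], 0.31)]
```

View pics/w1.png

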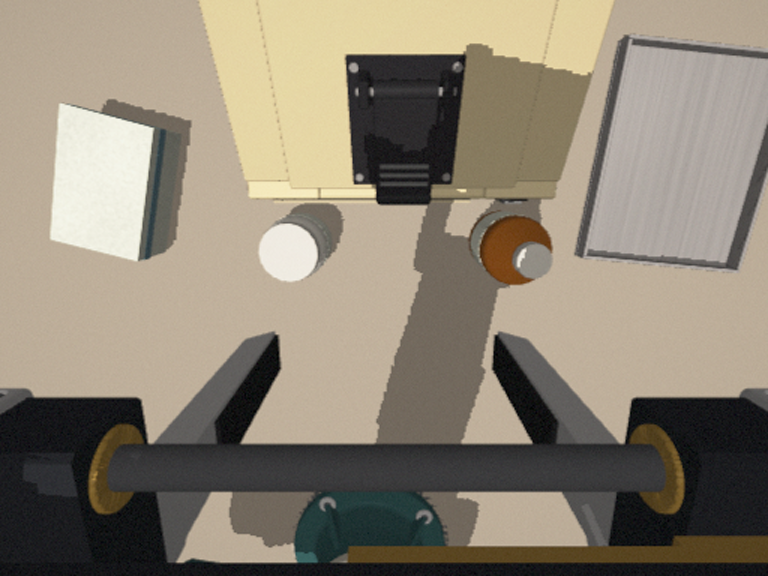

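```bash
sed -i 's/\[238,381\],\[500.5,341\]/[239.5,388],[501,347]/' fit2.py; python3 fit2.py; cat > fit3.py <<'E'
from h import *
s=np.load("wr.npy",allow_pickle=True)[0]
c,si=np.cos(np.pi/6),.5
def slope(d,y,h): return [0.03-d*c-h*si, y, .172-d*si+h*c]
L=np.array([[-.15,.15,.07],[-.15,-.15,.07],slope(.19,.105,.012),slope(.19,-.105,.012),slope(.185,.024,.042),slope(.185,-.024,.042)])
px=(np.array([[249,198.5],[556,198.5],[289,187],[520,188],[377,203],[431,203]])+.5)/1.5-.5
f=lambda p:(proj(s,T(p,L))-px).ravel()
u0=np.load("unit.npy"); print(f(u0).reshape(-1,2).round(1).tolist())
r=least_squares(f,u0,loss='soft_l1'); print(r.x, f(r.x).reshape(-1,2).round(1).tolist())
LT=np.array([[112.5,-89,24],[-112.5,-89,24],[-112.5,89,24],[112.5,89,24]])/1e3
q=np.load("tray.npy"); print("tray",proj(s,T(q,LT))*1.5)
np.save("unitw.npy",r.x)
print(T(r.x,[slope(.167,0,.038),slope(.090,0,-.021),slope(0,0,0)]))
E
python3 fit3.py
```

```text
[ 0.6186  0.0528  0.1471  0.5563 -0.2605  0.0517  0.2363  0.4378  0.2524
  1.4827]
[[-0.9, 0.9], [-0.0, -0.0], [-1.0, -0.3], [-0.1, -1.1], [-0.7, 1.9], [1.2, 1.9], [1.3, 0.6], [-0.8, 0.7], [0.3, 0.9], [-1.6, 2.1], [0.5, -2.0], [-1.9, -0.4], [-0.1, -0.6], [0.3, -1.7], [0.8, 0.2], [0.3, -0.7], [2.1, -0.8], [-0.7, -0.5], [-0.7, -0.5], [2.0, -1.1]]
[[0.48644738 0.03324066 0.12140897]
 [0.58159257 0.04733838 0.10881347]
 [0.6483065  0.05722342 0.172     ]]
[[-0.6, 2.4], [0.4, 2.2], [0.6, 3.7], [-2.7, 3.0], [-0.6, 2.1], [0.1, 2.1]]
[0.62209688 0.05272529 0.14557335] [[-0.5, -0.2], [0.8, 0.0], [0.7, 1.1], [-2.3, 0.6], [-0.3, -0.6], [0.5, -0.6]]
tray [[807.63568101  48.07205829]
 [739.5639538  270.72856879]
 [582.02330692 255.67369604]
 [629.75840802  29.28988542]]
[[0.48988402 0.0333415  0.12140897]
 [0.58505063 0.04729392 0.10881347]
 [0.65177957 0.05707708 0.172     ]]
```

```bash
cat > go.py <<'E'
from h import *
from bench import robot
import sys
# usage: go.py x y z yaw [tilt_deg]   tool down, tool x along yaw (world), tilt about unit
o=robot.get_obs(); state(o)
v=list(map(float,sys.argv[1:])); a=v[3]; th=np.radians(v[4]) if len(v)>4 else 0
u=.146
zd=[np.sin(th)*np.cos(u),np.sin(th)*np.sin(u),-np.cos(th)]
print(rel(o,v[:3],toolrot(zd,[np.cos(a),np.sin(a),0])))
E
python3 go.py .489 .0333 .18 -1.425; python3 go.py .489 .0333 .11 -1.425
```

```text
t 2.85 p [0.4171 0.0333 0.3238] r [-3.136e+00  3.000e-03 -1.426e+00] F [ 0.8 -1.1 -0. ] M [ 0. -0.  0.] w 0.0941 q [-0.06 -0.2   1.41  0.    1.93  1.37]
(array([ 0.0108, -0.0704,  0.1441]), array([-0.3,  0.2, -0.1]))
t 2.85 p [0.4171 0.0333 0.3238] r [-3.136e+00  3.000e-03 -1.426e+00] F [ 0.8 -1.1 -0. ] M [ 0. -0.  0.] w 0.0941 q [-0.06 -0.2   1.41  0.    1.93  1.37]
(array([ 0.011 , -0.07  ,  0.2141]), array([-0.3,  0.2, -0.1]))
```

Call:
jog_arm --series '[{"x":0.002,"y":-0.014,"z":0.028,"rx":0,"ry":0,"rz":0},{"x":0.002,"y":-0.014,"z":0.028,"rx":0,"ry":0,"rz":0},{"x":0.002,"y":-0.014,"z":0.028,"rx":0,"ry":0,"rz":0},{"x":0.002,"y":-0.014,"z":0.028,"rx":0,"ry":0,"rz":0},{"x":0.002,"y":-0.014,"z":0.028,"rx":0,"ry":0,"rz":0},{"x":0,"y":0,"z":0,"rx":0,"ry":0,"rz":0}]' --claw 1

```text
time: 3.35
tool_pos: [0.4932, 0.0241, 0.1826]
ee_rot: [-3.127, -0.004, -1.438]
wrist_force: [-0.5, -0.4, -1.8]
width: 0.0941
```

```bash
python3 go.py .489 .0333 .11 -1.425; python3 wr.py w2; sed -e 's/^px=.*/px=np.zeros((6,2))/' fit3.py >/dev/null; python3 - <<'E'
from h import *
s=np.load("wr.npy",allow_pickle=True)[0]; im=cv2.imread("pics/w2.png")
c,si=np.cos(np.pi/6),.5
def slope(d,y,h): return [0.03-d*c-h*si, y, .172-d*si+h*c]
for u,col in ((np.load("unit.npy"),(255,0,0)),(np.load("unitw.npy"),(0,0,255))):
    for L in ([slope(.185,.024,.042),slope(.185,-.024,.042),slope(.101,-.024,.036),slope(.101,.024,.036)],[slope(.19,-.105,.012),slope(.19,.105,.012)]):
        cv2.polylines(im,[((proj(s,T(u,L))+.5)*1.5-.5).astype(int).reshape(-1,1,2)],True,col,1)
cv2.imwrite("pics/w2o.png",im)
E
```

```text
t 3.35 p [0.4932 0.0241 0.1826] r [-3.127 -0.004 -1.438] F [-0.5 -0.4 -1.8] M [ 0.   0.1 -0. ] w 0.0941 q [-0.07 -0.04  1.55 -0.    1.62  1.37]
(array([-0.0099,  0.004 ,  0.0725]), array([-0.8, -0.2, -0.7]))
t 3.4 p [0.4934 0.024  0.1855] r [-3.125 -0.004 -1.438] F [ 0.8 -0.4 -0.2] M [0.1 0.1 0. ] w 0.0943 q [-0.07 -0.05  1.55 -0.    1.62  1.37]
[0.56454446 0.03504658 0.36207745] [ 2.89383953 -0.0036147  -1.43873636]
```

View pics/w2o.png

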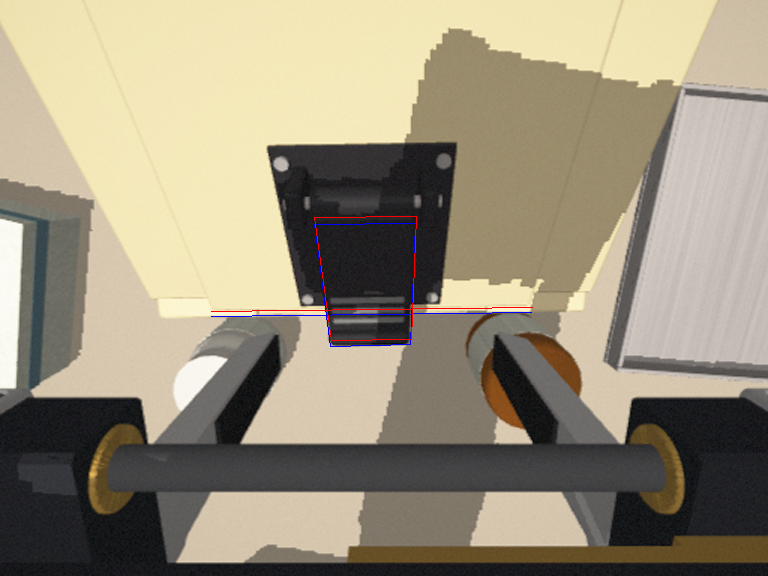

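Call:
jog_arm --series '[{"x":-0.003,"y":0.001,"z":0.018,"rx":-0.4,"ry":0,"rz":-0.3},{"x":-0.003,"y":0.001,"z":0.018,"rx":-0.4,"ry":0,"rz":-0.3},{"x":-0.003,"y":0.001,"z":0.018,"rx":0,"ry":0,"rz":0},{"x":0,"y":0,"z":0.014,"rx":0,"ry":0,"rz":0},{"x":0,"y":0,"z":0,"rx":0,"ry":0,"rz":0}]' --claw 1

```text
time: 3.82
tool_pos: [0.4928, 0.0258, 0.1259]
ee_rot: [-3.126, -0.009, -1.436]
wrist_force: [0.5, -0.0, 0.1]
width: 0.0938
```

```bash
python3 go.py .488 .0333 .11 -1.425; python3 wr.py w3
```

```text
t 3.82 p [0.4928 0.0258 0.1259] r [-3.126 -0.009 -1.436] F [ 0.5 -0.   0.1] M [ 0.1  0.1 -0. ] w 0.0938 q [-0.06 -0.02  1.64 -0.01  1.51  1.38]
(array([-0.0082,  0.004 ,  0.0158]), array([-0.9, -0.5, -0.6]))
t 3.87 p [0.4938 0.0257 0.1277] r [-3.124 -0.01  -1.436] F [-0.1 -0.6  0.3] M [ 0.1 -0.  -0. ] w 0.0939 q [-0.06 -0.02  1.64 -0.01  1.51  1.38]
[0.56384988 0.03774005 0.30541377] [ 2.89472321 -0.00907302 -1.43740365]
```

View pics/w3.png

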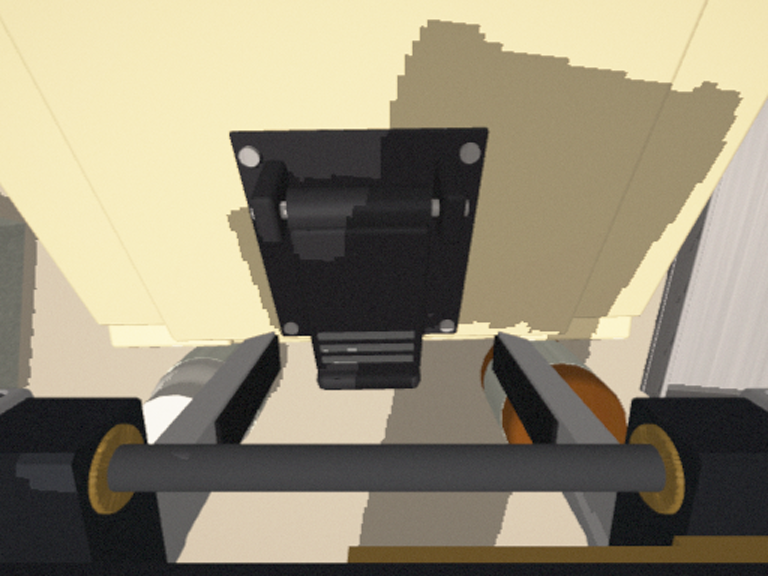

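Call:
jog_arm --series '[{"x":-0.007,"y":0.004,"z":0.01,"rx":-0.7,"ry":-0.5,"rz":-0.5},{"x":-0.005,"y":0.003,"z":0.01,"rx":-0.7,"ry":-0.3,"rz":-0.5}]' --claw 1

```text
time: 4.03
tool_pos: [0.4884, 0.0354, 0.1133]
ee_rot: [-3.138, 0.003, -1.42]
wrist_force: [0.7, 0.8, -1.0]
width: 0.0939
```

```bash
python3 go.py .488 .0333 .11 -1.425
```

```text
t 4.03 p [0.4884 0.0354 0.1133] r [-3.138e+00  3.000e-03 -1.420e+00] F [ 0.7  0.8 -1. ] M [ 0.  0. -0.] w 0.0939 q [-0.05 -0.01  1.66  0.    1.49  1.37]
(array([0.002 , 0.0007, 0.0033]), array([-0.2,  0.1,  0.3]))
```

Close the fingers on the paddle.

Call:
jog_arm --series '[{"x":0.002,"y":0,"z":0.004,"rx":0,"ry":0,"rz":0},{"x":0,"y":0,"z":0,"rx":0,"ry":0,"rz":0},{"x":0,"y":0,"z":0,"rx":0,"ry":0,"rz":0},{"x":0,"y":0,"z":0,"rx":0,"ry":0,"rz":0},{"x":0,"y":0,"z":0,"rx":0,"ry":0,"rz":0},{"x":0,"y":0,"z":0,"rx":0,"ry":0,"rz":0}]' --claw 0

```text
time: 4.53
tool_pos: [0.489, 0.0338, 0.1101]
ee_rot: [-3.137, 0.003, -1.419]
wrist_force: [0.3, -0.1, -0.3]
width: 0.0572
```

```bash
python3 go.py .488 .0333 .11 -1.425;python3 wr.py w4
```

```text
t 4.53 p [0.489  0.0338 0.1101] r [-3.137e+00  3.000e-03 -1.419e+00] F [ 0.3 -0.1 -0.3] M [ 0.1 -0.   0. ] w 0.0572 q [-0.05 -0.01  1.66  0.    1.49  1.37]
(array([0.0004, 0.001 , 0.0001]), array([-0.2,  0.2,  0.4]))
t 4.58 p [0.489  0.0338 0.1101] r [-3.137e+00  3.000e-03 -1.419e+00] F [-0.   0.2  0.1] M [0.  0.  0.1] w 0.0532 q [-0.05 -0.01  1.66  0.    1.49  1.37]
[0.56204608 0.04525697 0.28874541] [ 2.88370978e+00  2.67287050e-03 -1.42000454e+00]
```

View pics/w4.png

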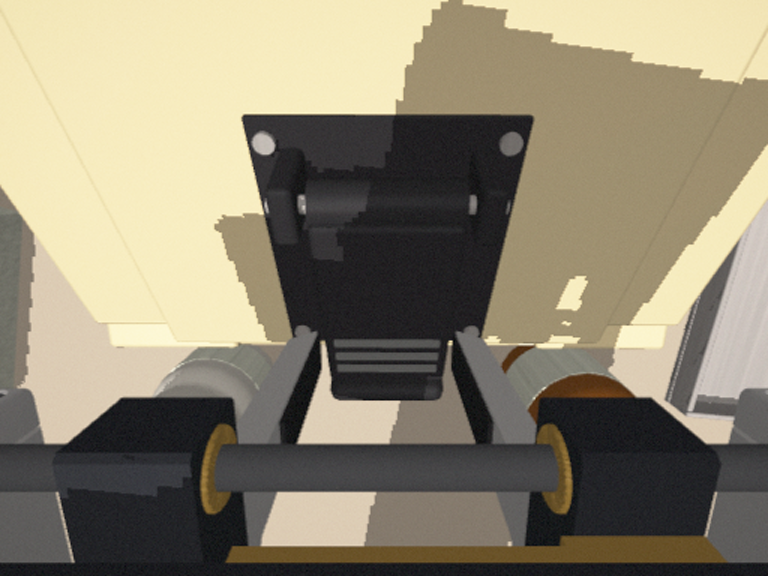

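Call:
jog_arm --series '[{"x":0,"y":0,"z":0,"rx":0,"ry":0,"rz":0},{"x":0,"y":0,"z":0,"rx":0,"ry":0,"rz":0},{"x":0,"y":0,"z":0,"rx":0,"ry":0,"rz":0},{"x":0,"y":0.003,"z":-0.012,"rx":0,"ry":0,"rz":0},{"x":0,"y":0.003,"z":-0.012,"rx":0,"ry":0,"rz":0},{"x":0,"y":-0.001,"z":-0.012,"rx":0,"ry":0,"rz":0}]' --claw 0

```text
time: 5.08
tool_pos: [0.4809, 0.0324, 0.1423]
ee_rot: [3.136, 0.003, -1.419]
wrist_force: [-0.6, -0.5, -8.2]
width: 0.0477
```

```bash
python3 go.py .488 .0333 .155 -1.425;python3 wr.py w5
```

```text
t 5.08 p [0.4809 0.0324 0.1423] r [ 3.136e+00  3.000e-03 -1.419e+00] F [-0.6 -0.5 -8.2] M [-0.2  0.3 -0. ] w 0.0477 q [-0.05 -0.04  1.63  0.    1.56  1.37]
(array([ 0.0002, -0.0071, -0.0127]), array([0.3, 0.2, 0.3]))
t 5.13 p [0.4812 0.0325 0.1448] r [ 3.137e+00  3.000e-03 -1.419e+00] F [-4.5 -1.4 -7.2] M [-0.2  1.  -0. ] w 0.0478 q [-0.05 -0.04  1.62  0.    1.57  1.37]
[0.55571227 0.04398343 0.3202592 ] [ 2.87409824  0.00340471 -1.42041059]
```

View pics/w5.png

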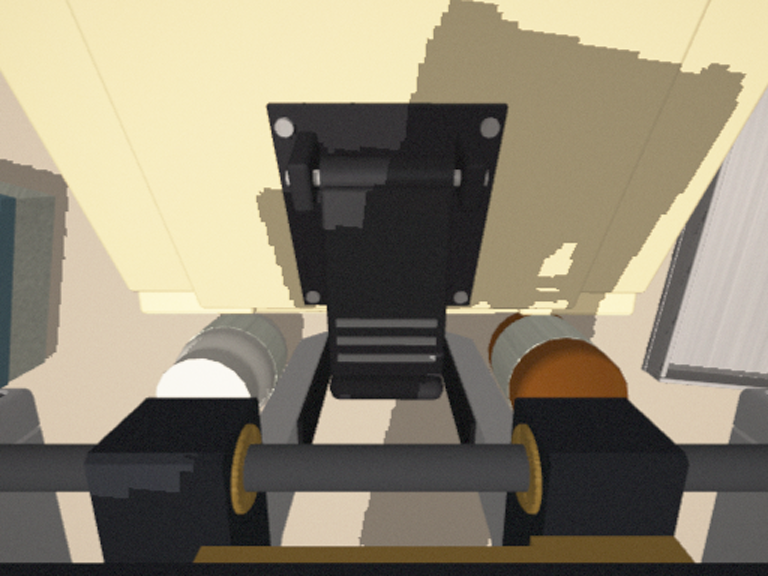

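Call:
jog_arm --series '[{"x":0,"y":-0.002,"z":-0.01,"rx":0,"ry":0,"rz":0},{"x":0,"y":-0.002,"z":-0.01,"rx":0,"ry":0,"rz":0},{"x":0,"y":-0.001,"z":-0.015,"rx":0,"ry":0,"rz":0},{"x":0,"y":-0.002,"z":-0.015,"rx":0,"ry":0,"rz":0},{"x":0,"y":-0.003,"z":-0.015,"rx":0,"ry":0,"rz":0}]' --claw 0

```text
time: 5.55
tool_pos: [0.4855, 0.0331, 0.2054]
ee_rot: [3.116, 0.005, -1.42]
wrist_force: [1.7, -0.6, -10.7]
width: 0.0476
```

```bash
python3 go.py .49 .0333 .2 -1.425;python3 wr.py w6
```

```text
t 5.55 p [0.4855 0.0331 0.2054] r [ 3.116  0.005 -1.42 ] F [  1.7  -0.6 -10.7] M [-0.2 -0.2 -0. ] w 0.0476 q [-0.05 -0.03  1.5  -0.    1.71  1.37]
(array([ 0.0005, -0.0046,  0.0053]), array([1.5, 0.3, 0.3]))
t 5.6 p [0.4864 0.0332 0.2088] r [ 3.12   0.005 -1.42 ] F [-4.7  0.2 -6.5] M [-0.1  0.9  0. ] w 0.0476 q [-0.05 -0.04  1.49  0.    1.71  1.37]
[0.56385033 0.04481135 0.3818218 ] [ 2.85423689  0.00506034 -1.42160305]
```

View pics/w6.png

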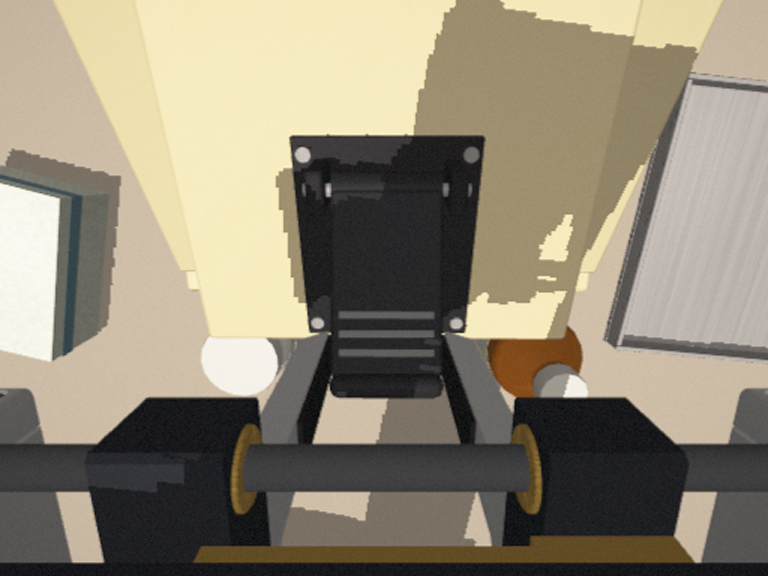

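Call:
jog_arm --series '[{"x":0,"y":-0.006,"z":-0.0165,"rx":0,"ry":0,"rz":0},{"x":0,"y":-0.0075,"z":-0.016,"rx":0,"ry":0,"rz":0},{"x":0,"y":-0.009,"z":-0.015,"rx":0,"ry":0,"rz":0},{"x":0,"y":-0.011,"z":-0.014,"rx":0,"ry":0,"rz":0},{"x":0,"y":-0.012,"z":-0.0125,"rx":0,"ry":0,"rz":0}]' --claw 0

```text
time: 6.02
tool_pos: [0.5248, 0.0391, 0.2772]
ee_rot: [3.09, 0.007, -1.422]
wrist_force: [-4.8, -1.7, -7.2]
width: 0.0468
```

```bash
cat > arc.py <<'E'
from h import *
from bench import robot
o=robot.get_obs(); state(o); u=np.array([.621,.0527,.146])
h=T(u,[[.03,0,.172]])[0]; Rt=R.from_euler('xyz',o['ee_rot']).as_matrix()
g=o['tool_pos']-Rt[:,2]*.011-h
x=g[0]*np.cos(.146)+g[1]*np.sin(.146); y=-g[0]*np.sin(.146)+g[1]*np.cos(.146)
print("x,y,z",x,y,g[2],"radius",np.hypot(x,g[2]),"theta deg",180-np.degrees(np.arctan2(g[2],x)))
print("tool axes fix",rel(o,o['tool_pos'],toolrot([0,0,-1],[np.sin(.146),-np.cos(.146),0])))
E
python3 arc.py
```

```text
t 6.02 p [0.5248 0.0391 0.2772] r [ 3.09   0.007 -1.422] F [-4.8 -1.7 -7.2] M [-0.3  1.1 -0. ] w 0.0468 q [-0.03  0.07  1.25 -0.    1.87  1.39]
x,y,z -0.12658185418310816 0.00044850144364645336 0.11623286107902403 radius 0.17185180768048194 theta deg 42.559476677853866
tool axes fix (array([0., 0., 0.]), array([2.9, 0.4, 0.2]))
```

Call:
jog_arm --series '[{"x":0,"y":-0.0125,"z":-0.012,"rx":0.7,"ry":0,"rz":0},{"x":0,"y":-0.014,"z":-0.0105,"rx":0.7,"ry":0,"rz":0},{"x":0,"y":-0.015,"z":-0.009,"rx":0.7,"ry":0,"rz":0},{"x":0,"y":-0.016,"z":-0.0075,"rx":0.7,"ry":0,"rz":0},{"x":0,"y":-0.0165,"z":-0.006,"rx":0.7,"ry":0,"rz":0}]' --claw 0

```text
time: 6.43
tool_pos: [0.5898, 0.0488, 0.3216]
ee_rot: [3.12, 0.008, -1.424]
wrist_force: [-6.2, -2.3, -0.5]
width: 0.0418
```

```bash
python3 arc.py
```

```text
t 6.43 p [0.5898 0.0488 0.3216] r [ 3.12   0.008 -1.424] F [-6.2 -2.3 -0.5] M [-0.3  1.3  0.1] w 0.0418 q [-0.02  0.21  1.    0.    1.95  1.41]
x,y,z -0.0612393815700444 0.0006084467318304455 0.16057796188947032 radius 0.17185908093451938 theta deg 69.12472292908116
tool axes fix (array([0., 0., 0.]), array([1.2, 0.4, 0.1]))
```

```bash
python3 wr.py w7; python3 - <<'E'
from bench import cams
import cv2
s=cams.snapshot("scene"); cv2.imwrite("pics/s7.png",cv2.resize(s["img"][90:310,130:400,::-1],None,fx=2.5,fy=2.5,interpolation=cv2.INTER_CUBIC))
E
```

```text
t 6.48 p [0.5922 0.0492 0.3226] r [ 3.125  0.007 -1.423] F [-6.1 -0.6  1.6] M [-0.2  1.1  0. ] w 0.0414 q [-0.02  0.21  1.    0.01  1.95  1.41]
[0.66752391 0.05970796 0.49831522] [ 2.85830418  0.00755272 -1.42487013]
```

View pics/w7.png

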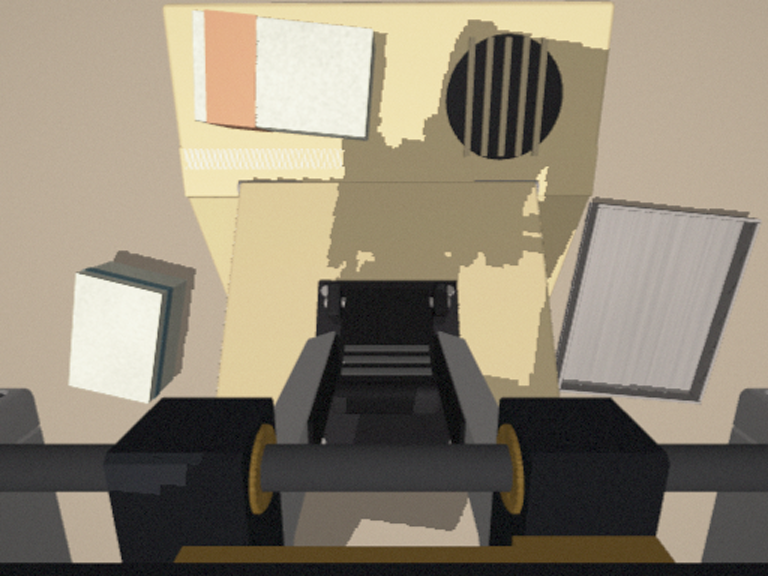

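View pics/s7.png

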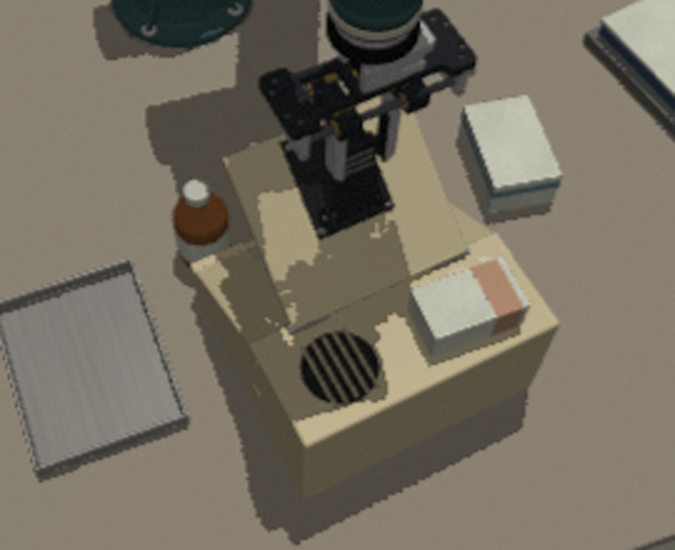

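Call:
jog_arm --series '[{"x":0,"y":0,"z":0,"rx":0,"ry":0,"rz":0},{"x":0,"y":0,"z":0,"rx":0,"ry":0,"rz":0},{"x":0,"y":0,"z":0,"rx":0,"ry":0,"rz":0},{"x":0,"y":0,"z":-0.02,"rx":0,"ry":0,"rz":0},{"x":0,"y":0,"z":-0.035,"rx":0,"ry":0,"rz":0},{"x":0,"y":0.01,"z":-0.035,"rx":0,"ry":0,"rz":0}]' --claw 0.75

```text
time: 7.03
tool_pos: [0.5825, 0.0481, 0.4105]
ee_rot: [3.121, 0.01, -1.421]
wrist_force: [-0.6, 0.4, -0.5]
width: 0.0703
```

```bash
python3 wr.py w8; python3 - <<'E'
from bench import cams
import cv2
s=cams.snapshot("scene"); cv2.imwrite("pics/s8.png",cv2.resize(s["img"][90:310,130:400,::-1],None,fx=2.5,fy=2.5,interpolation=cv2.INTER_CUBIC))
E
```

```text
t 7.08 p [0.5815 0.0478 0.4201] r [ 3.135  0.008 -1.421] F [-2.6 -0.2  3.5] M [-0.   0.1  0. ] w 0.0702 q [-0.02  0.24  0.77  0.01  2.14  1.41]
[0.66020064 0.05872309 0.58726696] [ 2.85914066  0.01017734 -1.42237146]
```

View pics/w8.png

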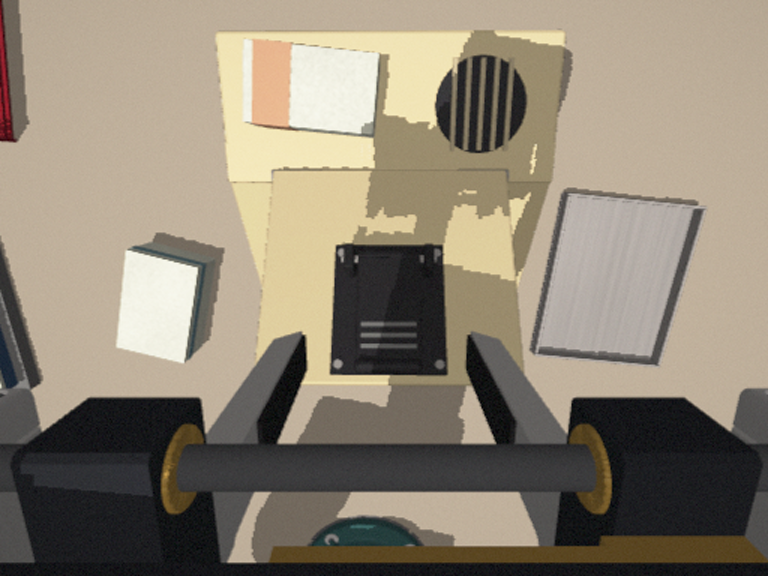

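View pics/s8.png

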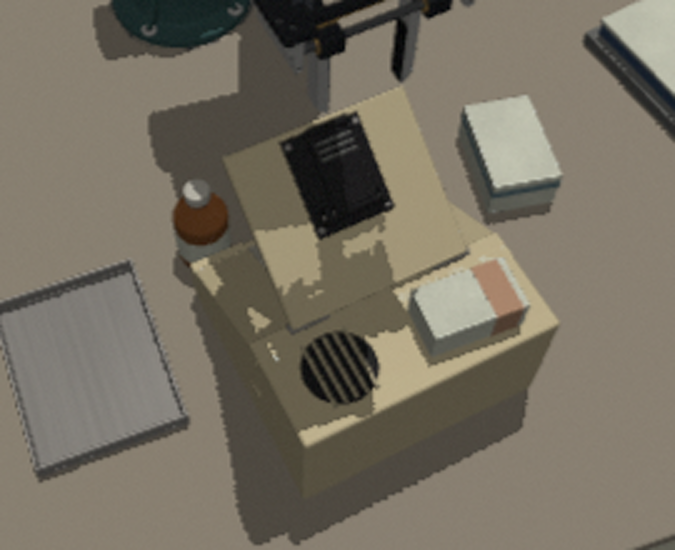

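```bash
cat > ang.py <<'E'
from h import *
def doorpts(th,u,L):
    # L: (d,y,h)
    out=[]
    for d,y,h in L:
        a=np.radians(210)-th; b=a-np.pi/2
        out.append([.03+d*np.cos(a)+h*np.cos(b),y,.172+d*np.sin(a)+h*np.sin(b)])
    return T(u,out)
def fitang(cam,px,L,u=(.621,.0527,.146),t0=.8):
    f=lambda p:(proj(cam,doorpts(p[0],np.array(u),L))-px).ravel()
    r=least_squares(f,[t0]); return r.x[0],r.fun.round(1)
E
python3 - <<'E'
from ang import *
L=[(.19,-.105,.012),(.19,.105,.012)]
t,s=np.load("cams.npy",allow_pickle=True)
print(fitang(s,np.array([[225,158],[403,88]])/2.5+[130,90],L))
w=np.load("wr.npy",allow_pickle=True)[0]
print(fitang(w,np.array([[525,383],[256,383]])/1.5,L))
E
```

```text
(np.float64(1.1225570047570979), array([-1.5, -1.3,  0.2, -2.3]))
(np.float64(1.0870916971508207), array([ 0.6,  2.8, -1.4,  1.5]))
```

Call:
jog_arm --series '[{"x":0,"y":0,"z":-0.01,"rx":7,"ry":0,"rz":0},{"x":0,"y":0,"z":-0.01,"rx":7,"ry":0,"rz":0},{"x":0,"y":0,"z":-0.01,"rx":7,"ry":0,"rz":0},{"x":0,"y":0,"z":-0.01,"rx":7,"ry":0,"rz":0},{"x":0,"y":0,"z":-0.01,"rx":7,"ry":0,"rz":0},{"x":0,"y":0,"z":-0.01,"rx":7,"ry":0,"rz":0},{"x":0,"y":0,"z":-0.01,"rx":7,"ry":0,"rz":0},{"x":0,"y":0,"z":-0.01,"rx":7,"ry":0,"rz":0}]' --claw 0

```text
time: 7.8
tool_pos: [0.5594, 0.0443, 0.4914]
ee_rot: [-2.162, 0.005, -1.421]
wrist_force: [-0.8, -0.0, 0.2]
width: 0.0205
```

```bash
python3 go.py .45 .027 .40 -1.425 72;  python3 go.py .45 .027 .235 -1.425 72
```

```text
t 7.8 p [0.5594 0.0443 0.4914] r [-2.162  0.005 -1.421] F [-0.8 -0.   0.2] M [-0.   0.3  0.1] w 0.0205 q [-0.21 -0.52  1.6   0.33  1.13  1.22]
(array([ 0.0013,  0.1376, -0.041 ]), array([15.9,  0.3, -0.2]))
t 7.8 p [0.5594 0.0443 0.4914] r [-2.162  0.005 -1.421] F [-0.8 -0.   0.2] M [-0.   0.3  0.1] w 0.0205 q [-0.21 -0.52  1.6   0.33  1.13  1.22]
(array([0.0021, 0.2746, 0.0509]), array([15.9,  0.3, -0.2]))
```

```bash
cat > kin.py <<'E'
from h import *
# radial/height data: q2,q3,q5sum, r,z (j4~0)
D=[(.0879,1.3722,1.6836,np.hypot(.2404,.4941),.2043),(-.18,1.44,1.88,np.hypot(.3925,.1734),.2994),(-.20,1.41,1.93,.4185,.3245),(-.04,1.55,1.62,.4938,.1826),(-.01,1.66,1.49,.490,.1101),(-.03,1.5,1.71,.4866,.2054),(.07,1.25,1.87,.5263,.2772),(.21,1.0,1.95,.5918,.3216),(.24,.77,2.14,.5834,.42),(-.52,1.6,1.13,.561,.4914)]
D=np.array(D)
def fk(p,q2,q3,q5):
    h0,L1,L2,b,d,x0=p
    a=q2+q3; return x0+L1*np.sin(q2)+L2*np.sin(a)+b*np.cos(a)+d*np.sin(a+q5), h0+L1*np.cos(q2)+L2*np.cos(a)-b*np.sin(a)+d*np.cos(a+q5)
def f(p):
    r,z=fk(p,*D[:,:3].T); return np.r_[r-D[:,3],z-D[:,4],(np.array(p)-[.3,.4,.4,0,.25,0])*.01]
r=least_squares(f,[.3,.4,.4,0,.25,0]); P=r.x
if __name__=="__main__":
    print(P.round(3),r.fun.round(3))
    for tgt in [(.45,.235),(.49,.24),(.52,.27),(.60,.33)]:
        for tilt in (60,72):
            s=np.pi-np.radians(tilt)
            g=lambda q:np.array(fk(P,q[0],q[1],s-q[0]-q[1]))-tgt
            k=least_squares(g,[-.3,2.0],bounds=([-.9,.2],[2,2.7])); print(tgt,tilt,k.x.round(2),round(s-sum(k.x),2),k.cost)
E
python3 kin.py
```

```text
[0.166 0.45  0.502 0.097 0.369 0.002] [ 0.001  0.    -0.002  0.001  0.001 -0.003 -0.     0.001 -0.001  0.001
  0.001  0.002  0.001 -0.001  0.001 -0.004  0.001  0.003 -0.    -0.003
 -0.001  0.001  0.001  0.001  0.001  0.   ]
(0.45, 0.235) 60 [-0.9   2.34] 0.66 0.0004144793299124167
(0.45, 0.235) 72 [-0.9   2.49] 0.29 0.0012735146421699393
(0.49, 0.24) 60 [-0.86  2.31] 0.64 3.4023628766347343e-18
(0.49, 0.24) 72 [-0.9   2.47] 0.32 7.505402330565652e-05
(0.52, 0.27) 60 [-0.76  2.22] 0.64 2.5700610068552286e-16
(0.52, 0.27) 72 [-0.85  2.38] 0.35 1.239569169251271e-22
(0.6, 0.33) 60 [-0.54  1.99] 0.64 4.1221767135324577e-25
(0.6, 0.33) 72 [-0.6   2.17] 0.32 3.0098292313040666e-20
```

```bash
cat > ik.py <<'E'
from kin import *
def ik(tgt,tilt):
    s=np.pi-np.radians(tilt)
    g=lambda q:np.array(fk(P,q[0],q[1],s-q[0]-q[1]))-tgt
    k=least_squares(g,[-.3,2.0],bounds=([-1.2,.2],[2,2.8])); return k.x.round(2),round(s-sum(k.x),2),round(k.cost,6)
if __name__=="__main__":
    for t in [(.46,.30),(.48,.225),(.518,.236),(.53,.27),(.593,.305),(.63,.33)]:
        print(t,[(b,ik(t,b)) for b in (20,30,40,45)])
E
python3 ik.py
```

```text
(0.46, 0.3) [(20, (array([-0.4 ,  1.65]), np.float64(1.54), np.float64(0.0))), (30, (array([-0.54,  1.79]), np.float64(1.37), np.float64(0.0))), (40, (array([-0.69,  1.93]), np.float64(1.2), np.float64(0.0))), (45, (array([-0.76,  2.01]), np.float64(1.11), np.float64(0.0)))]
(0.48, 0.225) [(20, (array([-0.36,  1.77]), np.float64(1.38), np.float64(0.0))), (30, (array([-0.5 ,  1.92]), np.float64(1.21), np.float64(0.0))), (40, (array([-0.64,  2.06]), np.float64(1.03), np.float64(0.0))), (45, (array([-0.71,  2.13]), np.float64(0.93), np.float64(0.0)))]
(0.518, 0.236) [(20, (array([-0.27,  1.69]), np.float64(1.38), np.float64(0.0))), (30, (array([-0.41,  1.84]), np.float64(1.19), np.float64(0.0))), (40, (array([-0.54,  1.99]), np.float64(1.0), np.float64(0.0))), (45, (array([-0.6 ,  2.06]), np.float64(0.9), np.float64(0.0)))]
(0.53, 0.27) [(20, (array([-0.24,  1.6 ]), np.float64(1.44), np.float64(0.0))), (30, (array([-0.38,  1.75]), np.float64(1.25), np.float64(0.0))), (40, (array([-0.51,  1.9 ]), np.float64(1.05), np.float64(0.0))), (45, (array([-0.57,  1.98]), np.float64(0.95), np.float64(0.0)))]
(0.593, 0.305) [(20, (array([-0.1 ,  1.41]), np.float64(1.49), np.float64(0.0))), (30, (array([-0.23,  1.57]), np.float64(1.28), np.float64(0.0))), (40, (array([-0.36,  1.74]), np.float64(1.06), np.float64(0.0))), (45, (array([-0.41,  1.82]), np.float64(0.95), np.float64(0.0)))]
(0.63, 0.33) [(20, (array([-0.01,  1.28]), np.float64(1.53), np.float64(0.0))), (30, (array([-0.15,  1.45]), np.float64(1.31), np.float64(0.0))), (40, (array([-0.27,  1.63]), np.float64(1.09), np.float64(0.0))), (45, (array([-0.32,  1.71]), np.float64(0.97), np.float64(0.0)))]
```

```bash
python3 go.py .455 .029 .34 -1.425 40|tail -1; python3 go.py .455 .029 .225 -1.425 40 |tail -1
```

```text
(array([ 0.0004,  0.1845, -0.0032]), array([-16.1,   0.4,  -0.1]))
(array([0.001 , 0.28  , 0.0609]), array([-16.1,   0.4,  -0.1]))
```

Call:
jog_arm --series '[{"x":0,"y":0.036,"z":0,"rx":0,"ry":0,"rz":0},{"x":0,"y":0.036,"z":0,"rx":0,"ry":0,"rz":0},{"x":0,"y":0.036,"z":0,"rx":-5,"ry":0,"rz":0},{"x":0,"y":0.036,"z":0,"rx":-6,"ry":0,"rz":0},{"x":0,"y":0.03,"z":0,"rx":-5,"ry":0,"rz":0}]' --claw 0

```text
time: 8.22
tool_pos: [0.4474, 0.0296, 0.3457]
ee_rot: [-2.435, 0.002, -1.427]
wrist_force: [-0.2, 1.5, 0.1]
width: 0.0001
```

```bash
python3 go.py .455 .029 .225 -1.425 40; python3 wr.py w9
```

```text
t 8.22 p [0.4474 0.0296 0.3457] r [-2.435e+00  2.000e-03 -1.427e+00] F [-0.2  1.5  0.1] M [-0.1  0.3  0. ] w 0.0001 q [-0.27 -0.68  1.83  0.28  1.34  1.18]
(array([0.002 , 0.0727, 0.0967]), array([-0.5,  0. , -0.2]))
t 8.27 p [0.4459 0.0296 0.3434] r [-2.442  0.003 -1.426] F [ 0.5  1.4 -1.7] M [-0.   0.3 -0. ] w 0.0008 q [-0.27 -0.68  1.83  0.27  1.34  1.18]
[0.38834739 0.0213387  0.52998533] [-2.69715667e+00  2.39964613e-03 -1.42789819e+00]
```

View pics/w9.png

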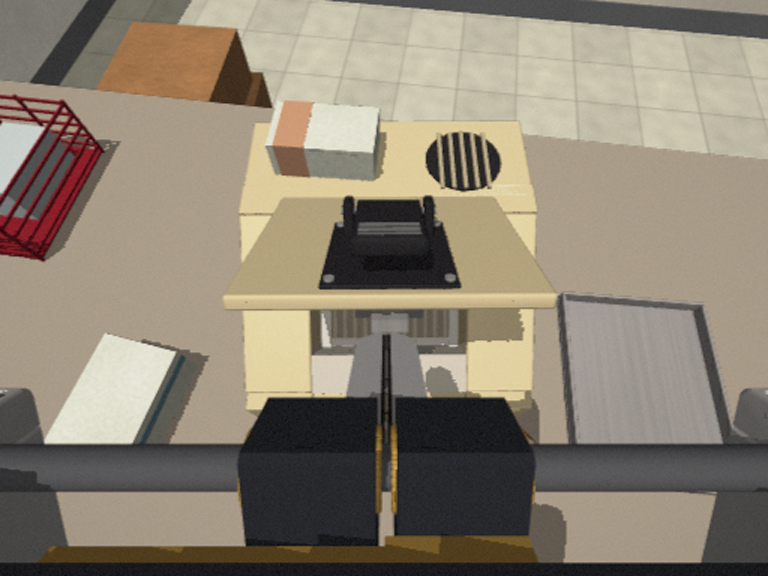

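Call:
jog_arm --series '[{"x":0,"y":0.02,"z":0.025,"rx":0,"ry":0,"rz":0},{"x":0,"y":0.02,"z":0.025,"rx":0,"ry":0,"rz":0},{"x":0,"y":0.02,"z":0.025,"rx":0,"ry":0,"rz":0},{"x":0,"y":0.012,"z":0.025,"rx":0,"ry":0,"rz":0}]' --claw 0

```text
time: 8.6
tool_pos: [0.4613, 0.0305, 0.2305]
ee_rot: [-2.41, -0.006, -1.428]
wrist_force: [0.2, -0.3, -0.5]
width: 0.0007
```

```bash
python3 go.py .518 .037 .236 -1.425 40; python3 wr.py w10; python3 - <<'E'
from bench import cams
import cv2
s=cams.snapshot("scene"); cv2.imwrite("pics/s10.png",cv2.resize(s["img"][90:310,130:400,::-1],None,fx=2.5,fy=2.5,interpolation=cv2.INTER_CUBIC))
E
```

```text
t 8.6 p [0.4613 0.0305 0.2305] r [-2.41  -0.006 -1.428] F [ 0.2 -0.3 -0.5] M [ 0.   0.3 -0. ] w 0.0007 q [-0.25 -0.7   2.08  0.29  1.08  1.12]
(array([ 0.0016, -0.0462,  0.034 ]), array([-1.9, -0.4,  0.1]))
t 8.65 p [0.4593 0.0312 0.2221] r [-2.422e+00 -2.000e-03 -1.428e+00] F [-2.  -0.4 -3.4] M [-0.   0.5  0. ] w 0.0004 q [-0.25 -0.69  2.09  0.29  1.08  1.13]
[0.39748822 0.02320692 0.41321026] [-2.67238686 -0.0062077  -1.42949641]
```

View pics/w10.png

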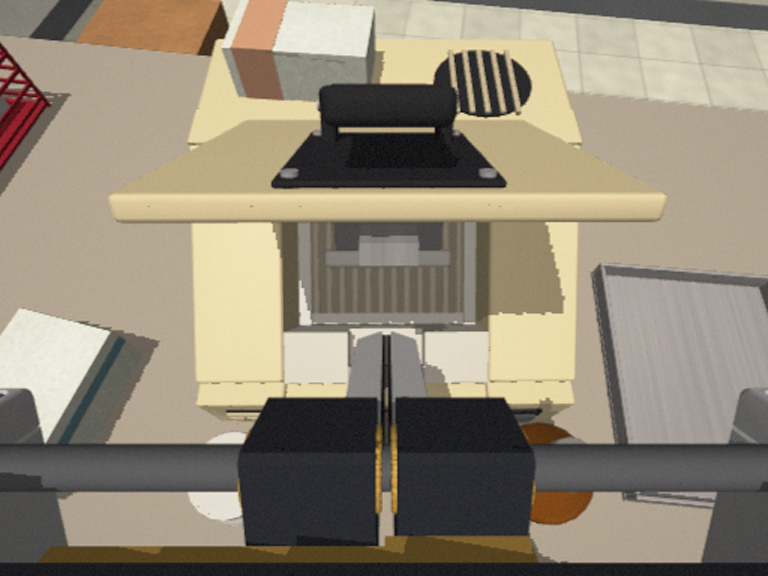

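Call:
jog_arm --series '[{"x":0,"y":-0.02,"z":0.01,"rx":0,"ry":0,"rz":0},{"x":0,"y":-0.02,"z":0.01,"rx":0,"ry":0,"rz":0},{"x":0,"y":-0.016,"z":-0.001,"rx":0,"ry":0,"rz":0},{"x":0,"y":-0.015,"z":-0.003,"rx":0,"ry":0,"rz":0}]' --claw 0

```text
time: 9.03
tool_pos: [0.5201, 0.0406, 0.259]
ee_rot: [-2.431, -0.002, -1.427]
wrist_force: [-7.3, -2.3, -2.4]
width: 0.0003
```

```bash
python3 go.py .518 .037 .236 -1.425 40; python3 wr.py w11
```

```text
t 9.03 p [0.5201 0.0406 0.259 ] r [-2.431e+00 -2.000e-03 -1.427e+00] F [-7.3 -2.3 -2.4] M [-0.4  1.4 -0.1] w 0.0003 q [-0.17 -0.52  1.92  0.23  1.06  1.22]
(array([0.0032, 0.017 , 0.0157]), array([-0.7, -0.2, -0. ]))
t 9.08 p [0.5225 0.0407 0.263 ] r [-2.424 -0.003 -1.427] F [-0.2 -0.2 -3.7] M [-0.1  1.1  0. ] w 0.0005 q [-0.16 -0.51  1.92  0.23  1.05  1.22]
[0.4601271  0.03306267 0.4429477 ] [-2.69272286e+00 -2.40240977e-03 -1.42826241e+00]
```

View pics/w11.png

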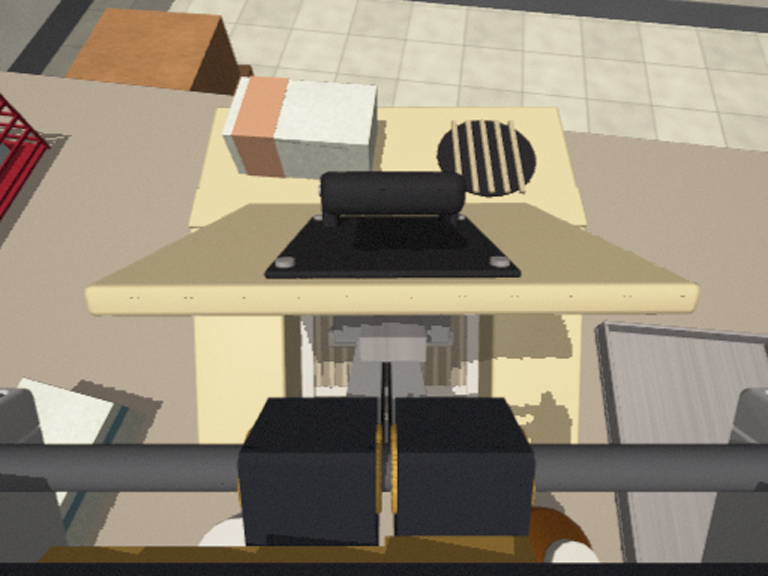

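Call:
jog_arm --series '[{"x":0,"y":-0.019,"z":-0.003,"rx":0,"ry":0,"rz":0},{"x":0,"y":-0.019,"z":-0.002,"rx":0,"ry":0,"rz":0},{"x":0,"y":-0.019,"z":-0.001,"rx":-1,"ry":0,"rz":0},{"x":0,"y":-0.019,"z":0,"rx":-1,"ry":0,"rz":0},{"x":0,"y":-0.019,"z":0,"rx":-1,"ry":0,"rz":0}]' --claw 0

```text
time: 9.5
tool_pos: [0.5755, 0.0495, 0.3094]
ee_rot: [-2.538, 0.0, -1.425]
wrist_force: [-50.9, -9.5, -4.8]
width: 0.0004
```

```bash
python3 wr.py w12
```

```text
t 9.55 p [0.5752 0.0494 0.3088] r [-2.544e+00  1.000e-03 -1.424e+00] F [-35.7  -6.4  -0.1] M [-1.   5.9 -0.1] w 0.0005 q [-0.1  -0.3   1.64  0.14  1.22  1.32]
[0.53556445 0.0442468  0.49872116] [-2.80010998e+00  4.74031070e-04 -1.42598603e+00]
```

View pics/w12.png

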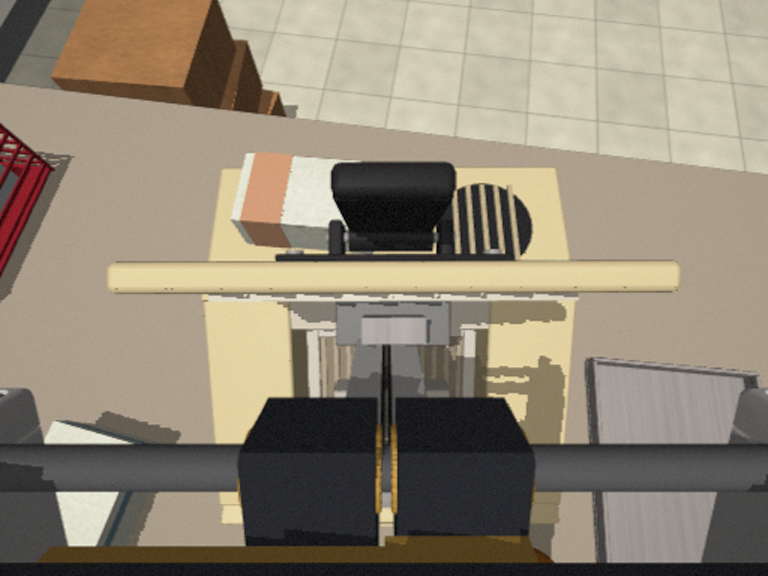

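```bash
python3 - <<'E'
from ang import *
w=np.load("wr.npy",allow_pickle=True)[0]
print(fitang(w,(np.array([[680,291],[109,291]])+.5)/1.5-.5,[(.19,-.105,0),(.19,.105,0)],t0=1.5))
print(fitang(w,(np.array([[680,264],[109,264]])+.5)/1.5-.5,[(.19,-.105,0.012),(.19,.105,0.012)],t0=1.5))
for th in (1.5,1.6,1.7,1.75): print(th,proj(w,doorpts(th,np.array([.621,.0527,.146]),[(.19,-.105,0),(.19,.105,0),(.19,.105,.012)]))*1.5)
E
```

```text
(np.float64(1.7570770240826843), array([ 6.8, -0.3, -3. ,  0.2]))
(np.float64(1.7453474180937993), array([ 6.8, -0.4, -3.1,  0.1]))
1.5 [[678.75098689 420.18775275]
 [114.9222939  420.9013095 ]
 [109.78852864 391.54608275]]
1.6 [[685.74594828 372.12605556]
 [108.33130667 372.85987108]
 [105.05971702 340.81257281]]
1.7 [[689.40960386 320.53076965]
 [104.81414138 321.27704258]
 [103.63025278 287.90290629]]
1.75 [[689.88972495 294.1005775 ]
 [104.30475751 294.84982323]
 [104.19911922 261.38226122]]
```

Call:
jog_arm --series '[{"x":0,"y":0.022,"z":-0.018,"rx":0,"ry":0,"rz":0},{"x":0,"y":0.022,"z":-0.02,"rx":0,"ry":0,"rz":0},{"x":0,"y":0.022,"z":-0.02,"rx":0,"ry":0,"rz":-5},{"x":0,"y":0.015,"z":-0.015,"rx":0,"ry":0,"rz":-7},{"x":0,"y":0,"z":0,"rx":0,"ry":0,"rz":-7},{"x":0,"y":0,"z":0,"rx":0,"ry":0,"rz":-7},{"x":0,"y":0,"z":0,"rx":0,"ry":0,"rz":-7},{"x":0,"y":0,"z":0,"rx":0,"ry":0,"rz":-7}]' --claw 0.3

```text
time: 10.22
tool_pos: [0.4681, 0.0323, 0.3436]
ee_rot: [-2.645, -0.397, -0.81]
wrist_force: [0.6, 0.2, 0.6]
width: 0.0283
```

```bash
python3 go.py .46 .03 .33 .146 30;  python3 wr.py w13 filter_grip door
```

```text
t 10.22 p [0.4681 0.0323 0.3436] r [-2.645 -0.397 -0.81 ] F [0.6 0.2 0.6] M [-0.   0.3  0. ] w 0.0283 q [-0.2  -0.57  1.75  0.2   1.37  0.52]
(array([-0.0089,  0.0118,  0.0062]), array([ -2.3,  -5.5, -48.8]))
t 10.27 p [0.4682 0.0323 0.3445] r [-2.645 -0.4   -0.806] F [-0.1 -0.7  0.5] M [-0.   0.2 -0. ] w 0.0283 q [-0.2  -0.57  1.75  0.2   1.37  0.52]
[0.40196232 0.07367449 0.52106697] [-2.90680711 -0.39679397 -0.81080832]
filter_grip [([183.4, 127.5, 112.3, 113.1], 0.55)]
door [([224.7, 12.6, 209.1, 182.9], 0.96)]
```

View pics/w13.png

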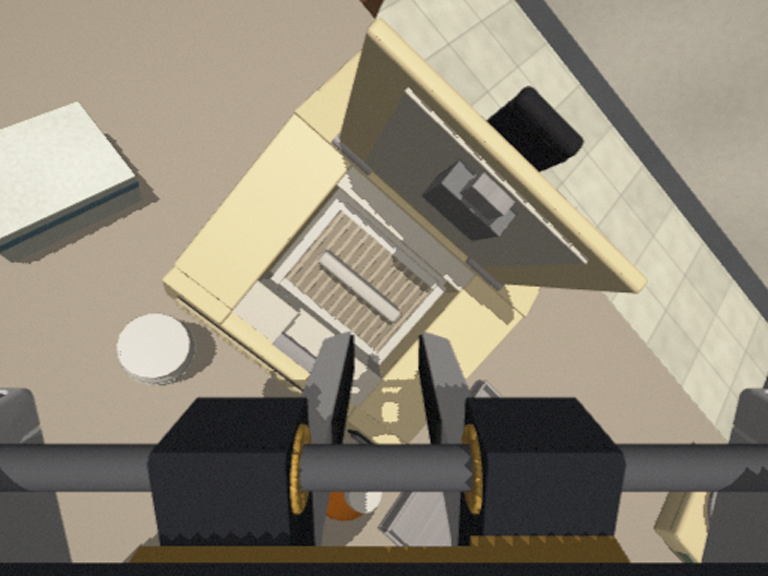

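```bash
python3 - <<'E'
from ang import *
w=np.load("wr.npy",allow_pickle=True)[0]; u=np.array([.621,.0527,.146])
im=cv2.resize(w['img'][:,:,::-1],(1536,1152),interpolation=cv2.INTER_CUBIC)
f=lambda L,th=1.75:((proj(w,doorpts(th,u,L))+.5)*3-.5).astype(int).reshape(-1,1,2)
for d in np.arange(0,.2,.02): cv2.polylines(im,[f([(d,-.105,0),(d,.105,0)])],False,(0,0,255) if round(d*100)%10 else (255,0,0),1)
for y in (-.05,0,.05): cv2.polylines(im,[f([(0,y,0),(.19,y,0)])],False,(0,160,0),1)
# slope-plane stuff: bay & grip bar nominal
def sl(L): return doorpts(0,u,L)
g=lambda L:((proj(w,sl(L))+.5)*3-.5).astype(int).reshape(-1,1,2)
cv2.polylines(im,[g([(.03,.08,0),(.03,-.08,0),(.15,-.08,0),(.15,.08,0)])],True,(255,0,255),1)
cv2.polylines(im,[g([(.083,.05,-.006),(.083,-.05,-.006),(.097,-.05,-.006),(.097,.05,-.006)])],True,(0,0,255),1)
cv2.imwrite("pics/w13o.png",im[150:750,400:1200])
E
```

View pics/w13o.png

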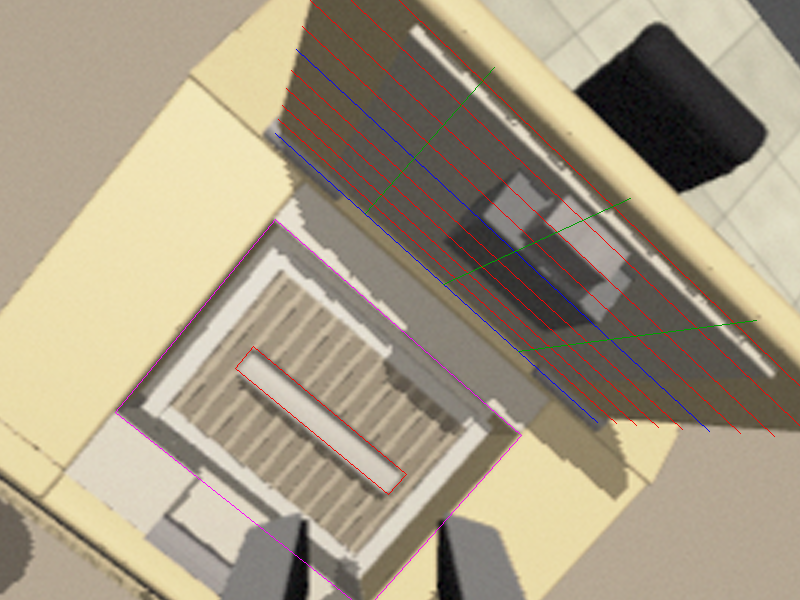

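```bash
cat > box.py <<'E'
from ang import *
import sys
w=np.load("wr.npy",allow_pickle=True)[0]; u=np.array([.621,.0527,.146])
d0,d1,y0,y1,p=map(float,sys.argv[2:7]); o=list(map(int,sys.argv[7:9]))
im=cv2.resize(w['img'][:,:,::-1],(1536,1152),interpolation=cv2.INTER_CUBIC)
f=lambda L,th=1.75:((proj(w,doorpts(th,u,L))+.5)*3-.5).astype(int).reshape(-1,1,2)
a=[(d0,y0),(d1,y0),(d1,y1),(d0,y1)]
cv2.polylines(im,[f([(x,y,0) for x,y in a])],True,(0,255,0),1)
cv2.polylines(im,[f([(x,y,-p) for x,y in a])],True,(0,0,255),1)
im=im[o[1]:o[1]+300,o[0]:o[0]+400]
cv2.imwrite(sys.argv[1],cv2.resize(im,None,fx=2,fy=2))
E
python3 box.py pics/b1.png .155 .18 -.02 .02 .03 750 250
```

```text
(no output)
```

View pics/b1.png

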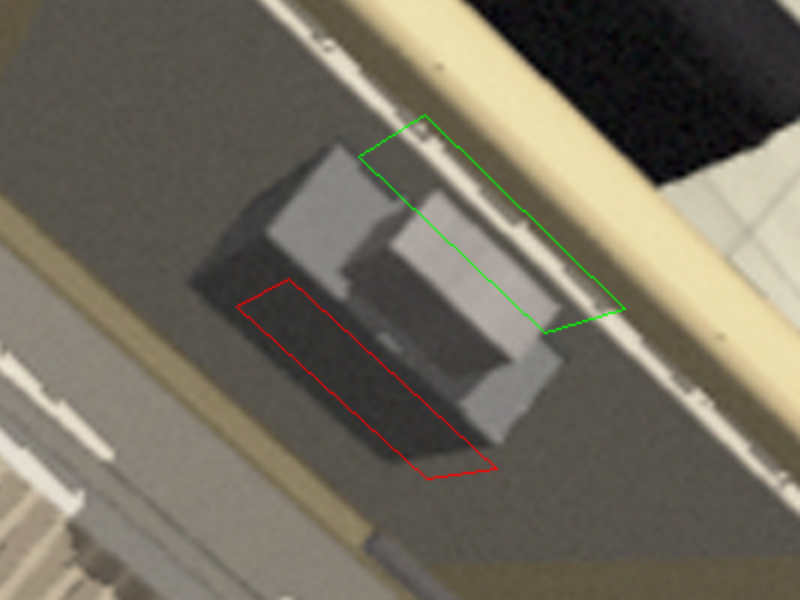

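```bash
python3 - <<'E'
from ang import *
w=np.load("wr.npy",allow_pickle=True)[0]; u=np.array([.621,.0527,.146])
im=cv2.resize(w['img'][:,:,::-1],None,fx=6,fy=6,interpolation=cv2.INTER_CUBIC)
g=lambda L:((proj(w,doorpts(0,u,L))+.5)*6-.5).astype(int).reshape(-1,1,2)
cv2.polylines(im,[g([(.083,.05,-.006),(.083,-.05,-.006),(.097,-.05,-.006),(.097,.05,-.006)])],True,(0,0,255),1)
cv2.polylines(im,[g([(.034,.075,-.036),(.034,-.075,-.036),(.146,-.075,-.036),(.146,.075,-.036)])],True,(255,0,0),1)
cv2.imwrite("pics/bar.png",im[740:1340,1000:1800])
E
```

```text
(no output)
```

View pics/bar.png

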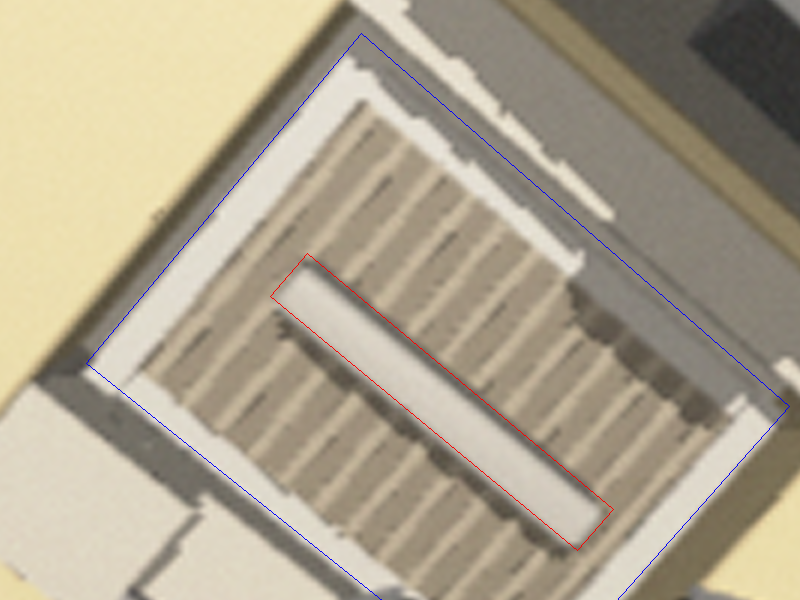

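```bash
cat > fg.py <<'E'
from ang import *
from bench import robot
import sys
back,tilt=float(sys.argv[1]),float(sys.argv[2]); u=np.array([.621,.0527,.146])
o=robot.get_obs(); state(o)
c=doorpts(0,u,[(.0915,0,-.021)])[0]; th=np.radians(tilt)
zd=np.array([np.sin(th)*np.cos(.146),np.sin(th)*np.sin(.146),-np.cos(th)])
Rt=toolrot(zd,[np.cos(.146),np.sin(.146),0])
t=c+zd*(.011-back); print("bar",c.round(4),"tcp",t.round(4)); print(rel(o,t,Rt))
A=R.from_euler('xyz',o['ee_rot']).as_matrix(); g=(o['tool_pos']-A[:,2]*.011-c)
print("tool pt err in target axes",(g@Rt).round(4))
E
python3 fg.py .13 33; python3 - <<'E'
from ik import *
print(ik((.59,.1),33),ik((.52,.20),33))
E
```

```text
t 10.37 p [0.468  0.0323 0.3426] r [-2.643 -0.391 -0.818] F [-0.  -0.9  0. ] M [-0.1  0.2 -0. ] w 0.028 q [-0.2  -0.57  1.75  0.2   1.37  0.53]
bar [0.5827 0.0471 0.1081] tcp [0.5185 0.0376 0.2079]
(array([-0.0231,  0.0295,  0.1391]), array([ -1. ,  -2.6, -49.4]))
tool pt err in target axes [ 0.0303 -0.0021 -0.2707]
(array([-0.19,  1.97]), np.float64(0.78), np.float64(0.0)) (array([-0.43,  1.94]), np.float64(1.06), np.float64(0.0))
```

Call:
jog_arm --series '[{"x":0,"y":0,"z":0,"rx":0,"ry":-0.4,"rz":-7},{"x":0,"y":0,"z":0,"rx":0,"ry":-0.4,"rz":-7},{"x":0,"y":0,"z":0,"rx":0,"ry":-0.4,"rz":-7},{"x":0,"y":0,"z":0,"rx":0,"ry":-0.4,"rz":-7},{"x":0,"y":0,"z":0,"rx":0,"ry":-0.4,"rz":-7},{"x":0,"y":0,"z":0,"rx":0,"ry":-0.4,"rz":-7},{"x":0,"y":0,"z":0,"rx":0,"ry":0,"rz":-4}]' --claw 0.5

```text
time: 10.95
tool_pos: [0.4701, 0.0327, 0.3498]
ee_rot: [-3.095, -0.598, 0.093]
wrist_force: [-0.2, -0.6, 0.1]
width: 0.0468
```

```bash
python3 fg.py .13 33; python3 fg.py .08 33|tail -2;python3 wr.py w14
```

```text
t 10.95 p [0.4701 0.0327 0.3498] r [-3.095 -0.598  0.093] F [-0.2 -0.6  0.1] M [-0.1  0.2  0. ] w 0.0468 q [-0.21 -0.54  1.71  0.22  1.41 -0.29]
bar [0.5827 0.0471 0.1081] tcp [0.5185 0.0376 0.2079]
(array([-0.0396,  0.0064,  0.1446]), array([-1. , -1.3, -2.5]))
tool pt err in target axes [ 0.0362 -0.002  -0.2755]
(array([-0.0407,  0.0073,  0.1946]), array([-1. , -1.3, -2.5]))
tool pt err in target axes [ 0.0362 -0.002  -0.2755]
t 11.0 p [0.4701 0.0328 0.3499] r [-3.095 -0.598  0.094] F [-0.1 -0.3  0.6] M [-0.1  0.2 -0. ] w 0.0473 q [-0.21 -0.54  1.71  0.22  1.41 -0.29]
[0.36116711 0.09019627 0.49986216] [ 2.92698603 -0.59718206  0.09144959]
```

View pics/w14.png

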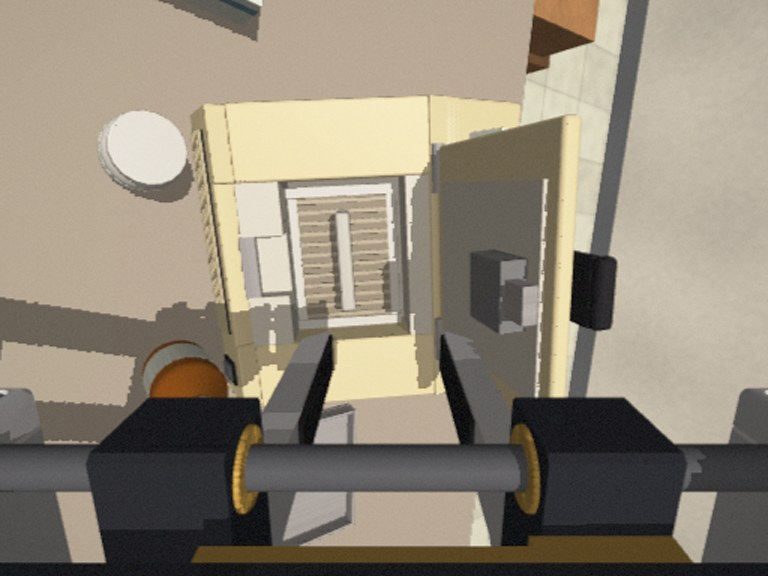

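Call:
jog_arm --series '[{"x":-0.01,"y":0.002,"z":0.028,"rx":-0.3,"ry":-0.5,"rz":-1},{"x":-0.01,"y":0.002,"z":0.028,"rx":-0.3,"ry":-0.5,"rz":-1},{"x":-0.01,"y":0.002,"z":0.028,"rx":-0.3,"ry":-0.5,"rz":-1},{"x":-0.008,"y":0.002,"z":0.028,"rx":-0.2,"ry":0,"rz":0},{"x":-0.004,"y":0,"z":0.02,"rx":0,"ry":0,"rz":0}]' --claw 0.5

```text
time: 11.42
tool_pos: [0.5153, 0.0314, 0.2264]
ee_rot: [3.138, -0.597, 0.138]
wrist_force: [-0.2, -0.5, 0.1]
width: 0.047
```

```bash
python3 fg.py .06 33;python3 wr.py w15
```

```text
t 11.42 p [0.5153 0.0314 0.2264] r [ 3.138 -0.597  0.138] F [-0.2 -0.5  0.1] M [-0.1  0.2  0. ] w 0.047 q [-0.16 -0.44  1.9   0.18  1.12 -0.33]
bar [0.5827 0.0471 0.1081] tcp [0.5563 0.0432 0.1492]
(array([-0.0085, -0.0064,  0.0875]), array([ 0.5, -1.2, -0.4]))
tool pt err in target axes [ 0.0064  0.0056 -0.1478]
t 11.47 p [0.5141 0.0318 0.2213] r [ 3.14  -0.589  0.136] F [-0.9 -0.7 -2.2] M [-0.2  0.3  0. ] w 0.0468 q [-0.16 -0.44  1.9   0.18  1.12 -0.33]
[0.40480509 0.09331733 0.37353129] [ 2.87611338 -0.59655501  0.13640333]
```

View pics/w15.png

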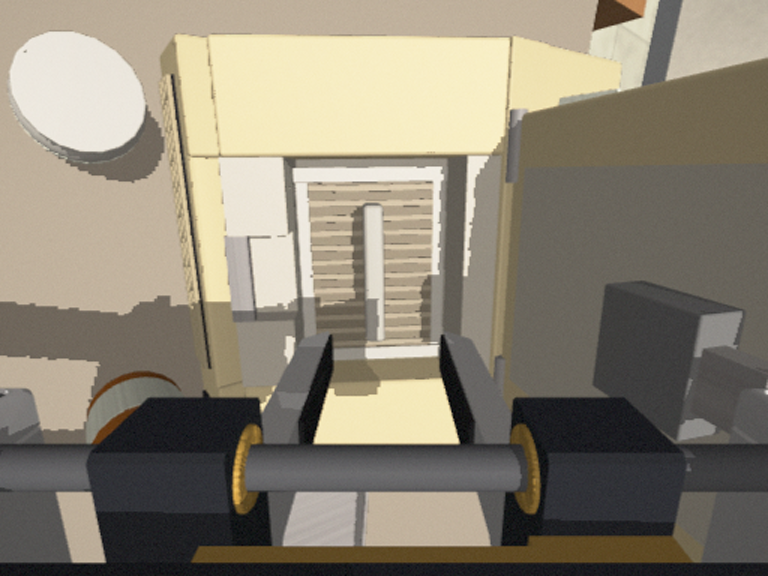

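Call:
jog_arm --series '[{"x":-0.004,"y":-0.003,"z":0.024,"rx":0,"ry":-0.6,"rz":0},{"x":-0.003,"y":-0.003,"z":0.024,"rx":0,"ry":-0.6,"rz":0},{"x":-0.002,"y":-0.002,"z":0.024,"rx":0,"ry":-0.4,"rz":0},{"x":-0.001,"y":0,"z":0.012,"rx":0,"ry":0,"rz":0}]' --claw 0.5

```text
time: 11.8
tool_pos: [0.5538, 0.045, 0.1491]
ee_rot: [-3.134, -0.57, 0.119]
wrist_force: [-0.1, 0.0, -0.5]
width: 0.047
```

```bash
python3 fg.py 0.0 33;python3 wr.py w16
```

```text
t 11.8 p [0.5538 0.045  0.1491] r [-3.134 -0.57   0.119] F [-0.1  0.  -0.5] M [-0.1  0.2 -0. ] w 0.047 q [-0.1  -0.29  1.94  0.15  0.94 -0.28]
bar [0.5827 0.0471 0.1081] tcp [0.5886 0.0479 0.0988]
(array([0.0023, 0.0017, 0.0611]), array([ 0.4,  0.3, -1.3]))
tool pt err in target axes [-0.0018 -0.0023 -0.0611]
t 11.85 p [0.5535 0.045  0.1473] r [-3.134 -0.568  0.119] F [-0.7 -0.4 -1.7] M [-0.   0.2 -0. ] w 0.047 q [-0.1  -0.29  1.94  0.15  0.94 -0.28]
[0.44832152 0.10746916 0.29958615] [ 2.88702544 -0.56952407  0.11763617]
```

View pics/w16.png

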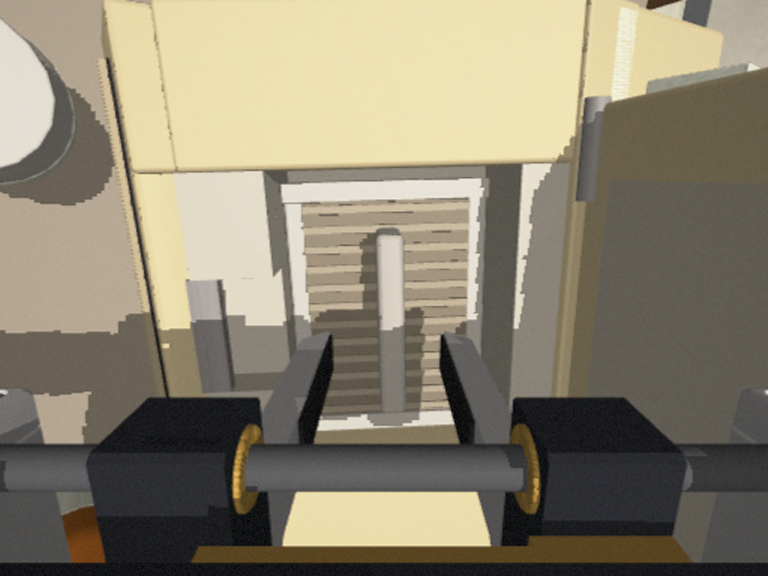

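Call:
jog_arm --series '[{"x":0.001,"y":0.002,"z":0.014,"rx":0,"ry":0.3,"rz":-1},{"x":0.001,"y":0.002,"z":0.014,"rx":0,"ry":0,"rz":-1},{"x":0,"y":0.001,"z":0.014,"rx":0,"ry":0,"rz":0}]' --claw 0.5

```text
time: 12.1
tool_pos: [0.5819, 0.0434, 0.1192]
ee_rot: [3.13, -0.582, 0.153]
wrist_force: [-0.4, 0.4, 0.6]
width: 0.0473
```

```bash
python3 fg.py 0.0 33;python3 wr.py w17
```

```text
t 12.1 p [0.5819 0.0434 0.1192] r [ 3.13  -0.582  0.153] F [-0.4  0.4  0.6] M [-0.   0.1  0. ] w 0.0473 q [-0.1  -0.2   1.94  0.17  0.84 -0.32]
bar [0.5827 0.0471 0.1081] tcp [0.5886 0.0479 0.0988]
(array([-0.0051, -0.0037,  0.021 ]), array([ 0.4, -0.4,  0.3]))
tool pt err in target axes [ 0.0049  0.0034 -0.021 ]
t 12.15 p [0.5812 0.0434 0.116 ] r [ 3.131 -0.578  0.152] F [ 0.2  0.1 -1. ] M [-0.1  0.2 -0. ] w 0.0469 q [-0.1  -0.2   1.94  0.17  0.84 -0.32]
[0.47277218 0.10538854 0.26733276] [ 2.86815199 -0.58180514  0.15209342]
```

View pics/w17.png

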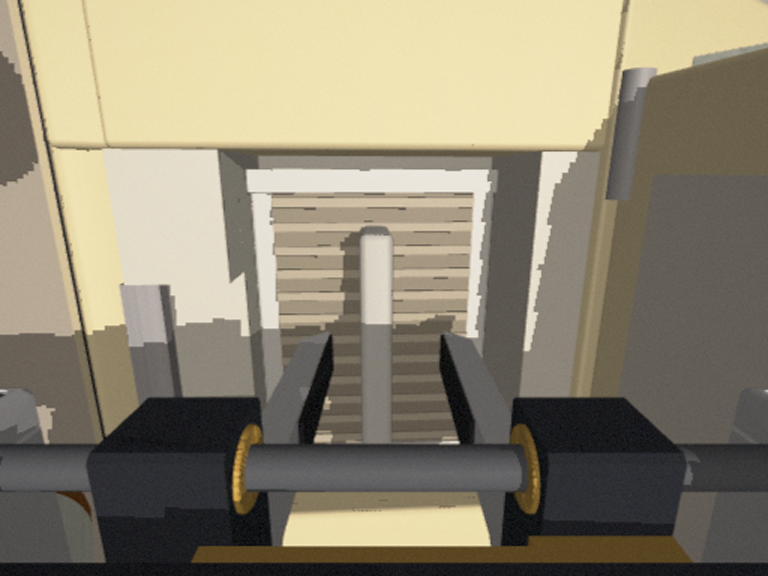

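Call:
jog_arm --series '[{"x":-0.004,"y":-0.003,"z":0.009,"rx":0,"ry":0,"rz":0},{"x":-0.001,"y":-0.002,"z":0.007,"rx":0,"ry":0,"rz":0},{"x":0,"y":0,"z":0,"rx":0,"ry":0,"rz":0}]' --claw 0.5

```text
time: 12.4
tool_pos: [0.5866, 0.0486, 0.1031]
ee_rot: [3.135, -0.581, 0.144]
wrist_force: [-1.0, 0.3, 0.2]
width: 0.0469
```

```bash
python3 fg.py 0.0 33
```

```text
t 12.4 p [0.5866 0.0486 0.1031] r [ 3.135 -0.581  0.144] F [-1.   0.3  0.2] M [-0.   0.2  0. ] w 0.0469 q [-0.08 -0.17  1.95  0.16  0.81 -0.31]
bar [0.5827 0.0471 0.1081] tcp [0.5886 0.0479 0.0988]
(array([-0.0007,  0.0009,  0.0046]), array([ 0.4, -0.3, -0.1]))
tool pt err in target axes [ 0.0007 -0.001  -0.0046]
```

Call:
jog_arm --series '[{"x":0,"y":0,"z":0.003,"rx":0,"ry":0,"rz":0},{"x":0,"y":0,"z":0,"rx":0,"ry":0,"rz":0},{"x":0,"y":0,"z":0,"rx":0,"ry":0,"rz":0},{"x":0,"y":0,"z":0,"rx":0,"ry":0,"rz":0},{"x":0,"y":0,"z":0,"rx":0,"ry":0,"rz":0},{"x":0,"y":0,"z":0,"rx":0,"ry":0,"rz":0},{"x":0,"y":0,"z":0,"rx":0,"ry":0,"rz":0}]' --claw 0

```text
time: 12.98
tool_pos: [0.5883, 0.0486, 0.1045]
ee_rot: [3.135, -0.583, 0.143]
wrist_force: [-1.4, 0.6, 0.3]
width: 0.0144
```

```bash
python3 fg.py 0.0 33; python3 wr.py w18
```

```text
t 12.98 p [0.5883 0.0486 0.1045] r [ 3.135 -0.583  0.143] F [-1.4  0.6  0.3] M [-0.1  0.5 -0. ] w 0.0144 q [-0.08 -0.17  1.94  0.16  0.81 -0.3 ]
bar [0.5827 0.0471 0.1081] tcp [0.5886 0.0479 0.0988]
(array([-0.003 ,  0.0006,  0.0048]), array([ 0.5, -0.4, -0.2]))
tool pt err in target axes [ 0.0028 -0.0007 -0.0049]
t 13.03 p [0.5883 0.0486 0.1045] r [ 3.135 -0.583  0.143] F [-1.6 -0.7  0.7] M [-0.2  0.5 -0. ] w 0.014 q [-0.08 -0.17  1.94  0.16  0.8  -0.3 ]
[0.47952636 0.11064296 0.25286237] [ 2.87372845 -0.58297688  0.14155818]
```

View pics/w18.png

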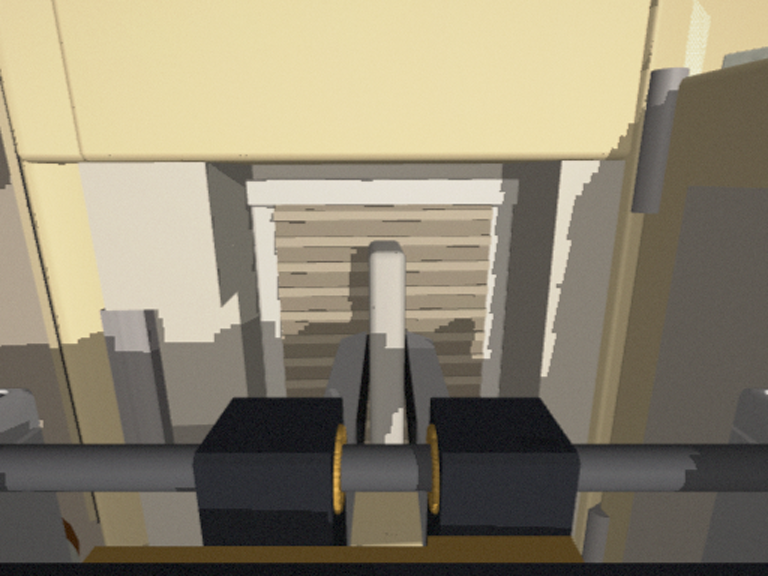

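Call:
jog_arm --series '[{"x":0,"y":0,"z":-0.01,"rx":0,"ry":0,"rz":0},{"x":0.001,"y":0,"z":-0.012,"rx":0,"ry":0,"rz":0},{"x":0.001,"y":0,"z":-0.013,"rx":0,"ry":0,"rz":0}]' --claw 0

```text
time: 13.28
tool_pos: [0.5671, 0.0465, 0.1301]
ee_rot: [3.138, -0.572, 0.142]
wrist_force: [1.5, 0.3, -2.6]
width: 0.0134
```

```bash
python3 fg.py 0.05 30; python3 wr.py w19
```

```text
t 13.28 p [0.5671 0.0465 0.1301] r [ 3.138 -0.572  0.142] F [ 1.5  0.3 -2.6] M [-0.1  0.1  0.1] w 0.0134 q [-0.09 -0.24  1.94  0.16  0.89 -0.3 ]
bar [0.5827 0.0471 0.1081] tcp [0.5634 0.0442 0.1418]
(array([ 0.003 ,  0.0018, -0.012 ]), array([ 0.3, -2.8, -0.2]))
tool pt err in target axes [-0.0029 -0.0018 -0.0378]
t 13.33 p [0.5678 0.0464 0.1335] r [ 3.137 -0.577  0.142] F [ 0.1 -0.1 -1.6] M [-0.1  0.4  0. ] w 0.0136 q [-0.09 -0.25  1.94  0.16  0.89 -0.3 ]
[0.45995866 0.10841751 0.27968864] [ 2.87659226 -0.57203077  0.14047169]
```

View pics/w19.png

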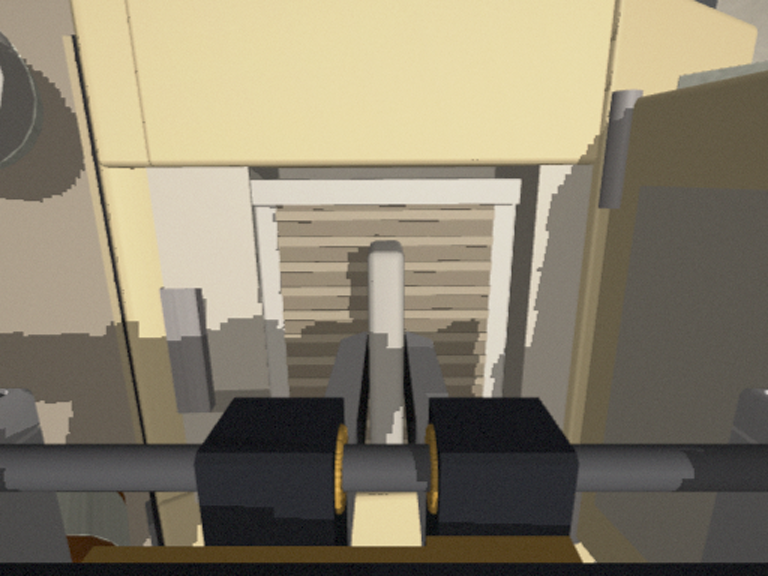

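Call:
jog_arm --series '[{"x":0.001,"y":0,"z":-0.014,"rx":0,"ry":0,"rz":0},{"x":0.001,"y":0,"z":-0.016,"rx":0,"ry":0,"rz":0},{"x":0.001,"y":0,"z":-0.018,"rx":0,"ry":0,"rz":0},{"x":0.001,"y":0,"z":-0.02,"rx":0,"ry":0,"rz":0},{"x":0.001,"y":0,"z":-0.022,"rx":0,"ry":0,"rz":0},{"x":0.001,"y":0,"z":-0.024,"rx":0,"ry":0,"rz":0},{"x":0.001,"y":0,"z":-0.025,"rx":0,"ry":0,"rz":0},{"x":0.001,"y":0,"z":-0.02,"rx":0,"ry":0,"rz":0}]' --claw 0

```text
time: 14.0
tool_pos: [0.4794, 0.0359, 0.2656]
ee_rot: [-3.141, -0.555, 0.14]
wrist_force: [0.6, -0.5, -3.2]
width: 0.0136
```

```bash
python3 go.py .54 -.25 .3 .05 0; python3 wr.py w20; python3 - <<'E'
from ik import *
for y in (.25,.12,.1,.065): print(ik((np.hypot(.555,.26),y),0))
E
```

```text
t 14.0 p [0.4794 0.0359 0.2656] r [-3.141 -0.555  0.14 ] F [ 0.6 -0.5 -3.2] M [-0.1  0.4  0. ] w 0.0136 q [-0.16 -0.51  1.84  0.16  1.28 -0.3 ]
(array([ 0.0352,  0.2916, -0.0188]), array([ -1.5, -31.8,   5. ]))
t 14.05 p [0.48   0.0357 0.2708] r [ 3.14  -0.563  0.141] F [ 0.1 -0.1 -0.5] M [-0.   0.4  0. ] w 0.0141 q [-0.16 -0.51  1.84  0.16  1.28 -0.3 ]
[0.37488224 0.09764168 0.41713318] [ 2.88046386 -0.554755    0.13903825]
(array([0.22, 1.13]), np.float64(1.79), np.float64(0.0))
(array([0.25, 1.35]), np.float64(1.54), np.float64(0.0))
(array([0.26, 1.38]), np.float64(1.5), np.float64(0.0))
(array([0.29, 1.42]), np.float64(1.43), np.float64(0.0))
```

View pics/w20.png

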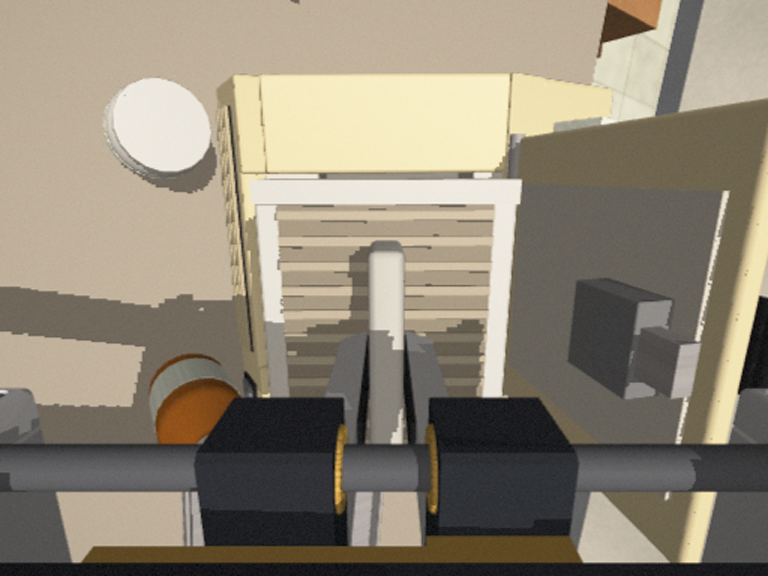

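Call:
jog_arm --series '[{"x":0,"y":0.037,"z":-0.006,"rx":0,"ry":0,"rz":0},{"x":0,"y":0.037,"z":-0.006,"rx":0,"ry":0,"rz":0},{"x":0,"y":0.037,"z":-0.006,"rx":0,"ry":0,"rz":0},{"x":0,"y":0.037,"z":0,"rx":0,"ry":0,"rz":0},{"x":0,"y":0.037,"z":0,"rx":0,"ry":0,"rz":0},{"x":0.01,"y":0.035,"z":0,"rx":0,"ry":-6,"rz":0},{"x":0.01,"y":0.035,"z":0,"rx":0,"ry":-6,"rz":0},{"x":0.01,"y":0.025,"z":0,"rx":0,"ry":-6,"rz":0}]' --claw 0

```text
time: 14.72
tool_pos: [0.53, -0.2397, 0.2891]
ee_rot: [-3.136, -0.23, 0.148]
wrist_force: [-0.1, 0.3, -1.3]
width: 0.0141
```

```bash
python3 go.py .555 -.261 .25 .05 0; python3 go.py .555 -.261 .25 1.62 0|tail -1
```

```text
t 14.72 p [ 0.53   -0.2397  0.2891] r [-3.136 -0.23   0.148] F [-0.1  0.3 -1.3] M [-0.1  0.2 -0.1] w 0.0141 q [-0.62  0.01  1.3   0.16  1.66 -0.74]
(array([0.0121, 0.025 , 0.0429]), array([ -1. , -13.2,   5.6]))
(array([0.0121, 0.025 , 0.0429]), array([  9.5, -11. , -83.9]))
```

Call:
jog_arm --series '[{"x":0.006,"y":0.008,"z":0.005,"rx":0,"ry":-6.6,"rz":0},{"x":0.006,"y":0.008,"z":0.005,"rx":0,"ry":-6.6,"rz":0},{"x":0,"y":0.006,"z":0,"rx":0,"ry":0,"rz":7},{"x":0,"y":0,"z":0,"rx":0,"ry":0,"rz":7},{"x":0,"y":0,"z":0,"rx":0,"ry":0,"rz":7},{"x":0,"y":0,"z":0,"rx":0,"ry":0,"rz":7},{"x":0,"y":0,"z":0,"rx":0,"ry":0,"rz":7},{"x":0,"y":0,"z":0,"rx":0,"ry":0,"rz":7},{"x":0,"y":0,"z":0,"rx":0,"ry":0,"rz":7},{"x":0,"y":0,"z":0,"rx":0,"ry":0,"rz":7},{"x":0,"y":0,"z":0,"rx":0,"ry":0,"rz":7},{"x":0,"y":0,"z":0,"rx":0,"ry":0,"rz":7}]' --claw 0

```text
time: 15.72
tool_pos: [0.563, -0.2707, 0.2488]
ee_rot: [3.12, 0.025, -1.109]
wrist_force: [-0.6, -0.2, -3.1]
width: 0.0138
```

```bash
python3 go.py .555 -.261 .18 -1.52 0; python3 wr.py w21; python3 - <<'E'
from bench import cams
import cv2
s=cams.snapshot("scene"); cv2.imwrite("pics/s21.png",cv2.resize(s["img"][90:310,100:400,::-1],None,fx=2.5,fy=2.5,interpolation=cv2.INTER_CUBIC))
E
```

```text
t 15.72 p [ 0.563  -0.2707  0.2488] r [ 3.12   0.025 -1.109] F [-0.6 -0.2 -3.1] M [-0.  -0.  -0.1] w 0.0138 q [-0.54  0.28  1.06 -0.    1.83  0.57]
(array([-0.0105,  0.0013,  0.0692]), array([ 1.5,  1.2, 23.5]))
t 15.77 p [ 0.5629 -0.2707  0.2484] r [ 3.119  0.026 -1.113] F [-0.3  0.8 -2.8] M [-0. -0.  0.] w 0.0137 q [-0.54  0.28  1.06 -0.01  1.83  0.58]
[ 0.63521713 -0.23886551  0.42547021] [ 2.85764607  0.02524364 -1.11040412]
```

View pics/w21.png

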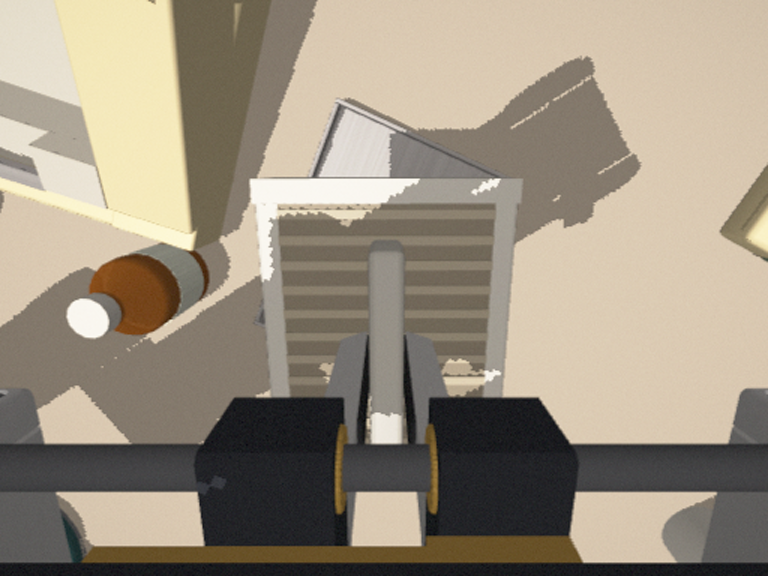

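View pics/s21.png

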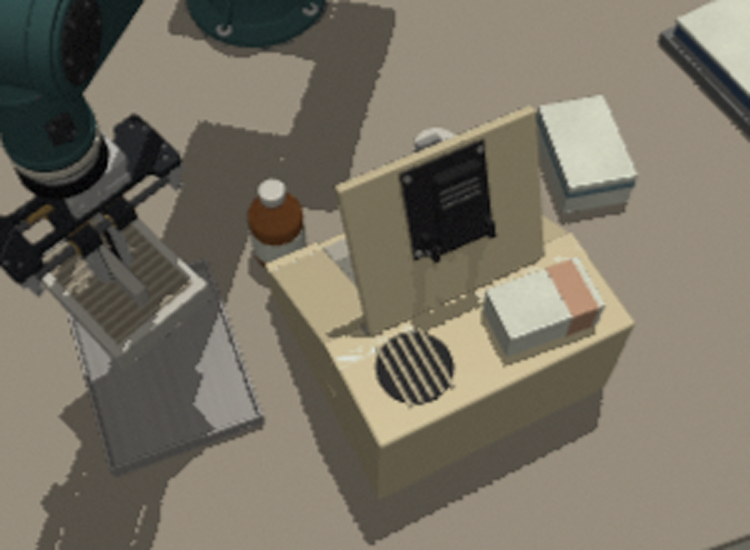

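Call:
jog_arm --series '[{"x":-0.003,"y":0,"z":0.014,"rx":0.5,"ry":0.5,"rz":6},{"x":-0.003,"y":0,"z":0.014,"rx":0.5,"ry":0.5,"rz":6},{"x":-0.003,"y":0,"z":0.014,"rx":0.5,"ry":0.5,"rz":6},{"x":-0.003,"y":0,"z":0.014,"rx":0.3,"ry":0,"rz":5},{"x":0,"y":0,"z":0.014,"rx":0,"ry":0,"rz":0}]' --claw 0

```text
time: 16.23
tool_pos: [0.5623, -0.2605, 0.1776]
ee_rot: [-3.124, -0.01, -1.505]
wrist_force: [-0.1, -0.2, -3.0]
width: 0.0139
```

```bash
python3 go.py .556 -.261 .1 -1.52 0; python3 wr.py w22
```

```text
t 16.23 p [ 0.5623 -0.2605  0.1776] r [-3.124 -0.01  -1.505] F [-0.1 -0.2 -3. ] M [ 0.1 -0.  -0. ] w 0.0139 q [-0.53  0.23  1.26  0.    1.63  0.98]
(array([-0.0007,  0.0077,  0.0774]), array([-1. , -0.5,  0.8]))
t 16.28 p [ 0.5609 -0.2598  0.1734] r [-3.13  -0.006 -1.503] F [-1.4  0.7 -5. ] M [0.1 0.1 0. ] w 0.0138 q [-0.53  0.24  1.26  0.    1.63  0.98]
[ 0.63358231 -0.25343506  0.35723855] [ 2.89698198 -0.00962632 -1.50650455]
```

View pics/w22.png

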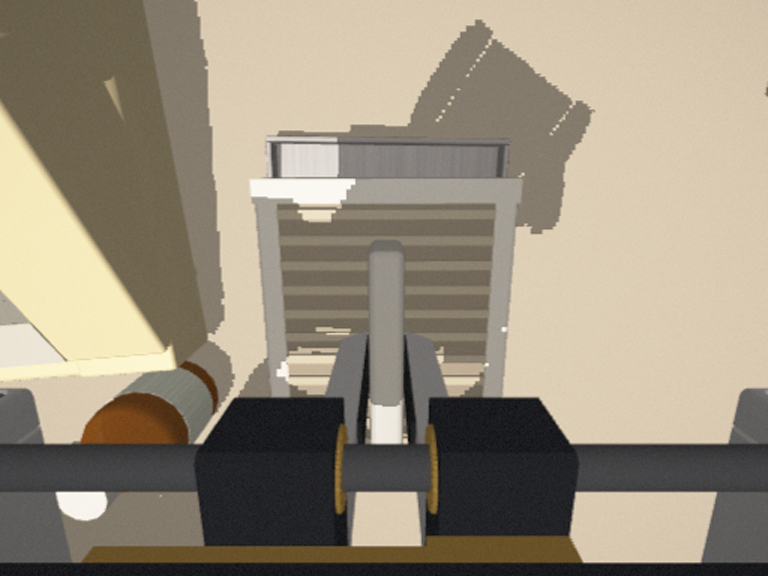

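Call:
jog_arm --series '[{"x":0,"y":0.002,"z":0.018,"rx":-0.4,"ry":0,"rz":0.3},{"x":0,"y":0.002,"z":0.018,"rx":-0.4,"ry":0,"rz":0.3},{"x":0,"y":0.001,"z":0.018,"rx":0,"ry":0,"rz":0},{"x":0,"y":0.001,"z":0.018,"rx":0,"ry":0,"rz":0},{"x":0,"y":0,"z":0.01,"rx":0,"ry":0,"rz":0},{"x":0,"y":0,"z":0,"rx":0,"ry":0,"rz":0}]' --claw 0

```text
time: 16.78
tool_pos: [0.5561, -0.2609, 0.0867]
ee_rot: [3.14, -0.006, -1.495]
wrist_force: [0.3, 0.8, -2.8]
width: 0.0139
```

```bash
python3 go.py .556 -.261 .043 -1.52 0; python3 wr.py w23
```

```text
t 16.78 p [ 0.5561 -0.2609  0.0867] r [ 3.14  -0.006 -1.495] F [ 0.3  0.8 -2.8] M [ 0.1  0.  -0. ] w 0.0139 q [-0.53  0.28  1.39 -0.01  1.47  0.97]
(array([-0.0002,  0.0001,  0.0437]), array([ 0.1, -0.3,  1.4]))
t 16.83 p [ 0.5565 -0.2611  0.0877] r [ 3.141 -0.007 -1.495] F [-0.4  0.4 -2.6] M [ 0.1  0.  -0. ] w 0.014 q [-0.53  0.28  1.39 -0.01  1.48  0.97]
[ 0.63075412 -0.25346913  0.26499969] [ 2.87806581 -0.00607141 -1.4959519 ]
```

View pics/w23.png

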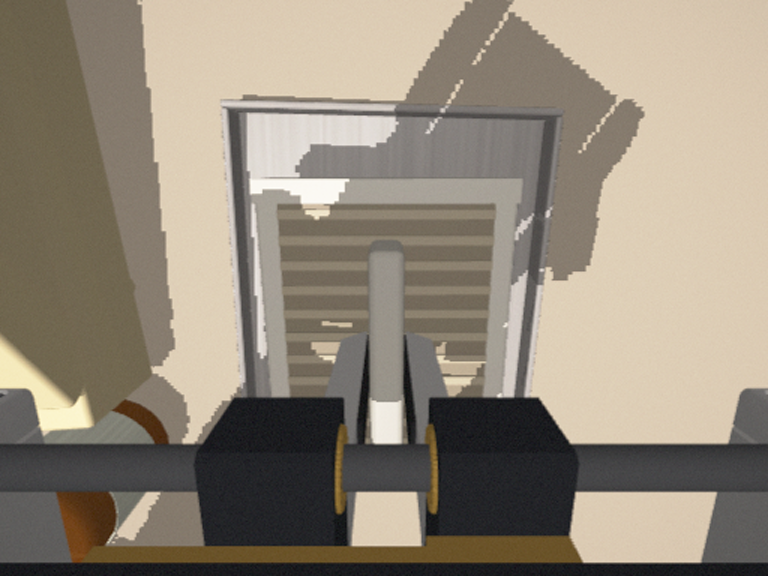

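Call:
jog_arm --series '[{"x":0,"y":0,"z":0.008,"rx":0,"ry":0,"rz":0},{"x":0,"y":0,"z":0.008,"rx":0,"ry":0,"rz":0},{"x":0,"y":0,"z":0.007,"rx":0,"ry":0,"rz":0},{"x":0,"y":0,"z":0.006,"rx":0,"ry":0,"rz":0},{"x":0,"y":0,"z":0.004,"rx":0,"ry":0,"rz":0},{"x":0,"y":0,"z":0,"rx":0,"ry":0,"rz":0}]' --claw 0

```text
time: 17.33
tool_pos: [0.5601, -0.2632, 0.0569]
ee_rot: [-3.134, -0.012, -1.492]
wrist_force: [0.2, -0.1, -3.4]
width: 0.0138
```

Call:
jog_arm --series '[{"x":0,"y":0,"z":0.005,"rx":0,"ry":0,"rz":0},{"x":0,"y":0,"z":0.004,"rx":0,"ry":0,"rz":0},{"x":0,"y":0,"z":0,"rx":0,"ry":0,"rz":0}]' --claw 0

```text
time: 17.58
tool_pos: [0.5605, -0.2636, 0.0476]
ee_rot: [-3.133, -0.013, -1.492]
wrist_force: [0.2, 0.4, -2.4]
width: 0.0137
```

Call:
jog_arm --series '[{"x":0,"y":0,"z":0.003,"rx":0,"ry":0,"rz":0},{"x":0,"y":0,"z":0.002,"rx":0,"ry":0,"rz":0},{"x":0,"y":0,"z":0,"rx":0,"ry":0,"rz":0}]' --claw 0

```text
time: 17.83
tool_pos: [0.5619, -0.2641, 0.0445]
ee_rot: [-3.13, -0.014, -1.492]
wrist_force: [-0.5, 0.1, -1.5]
width: 0.014
```

```bash
python3 wr.py w24
```

```text
t 17.88 p [ 0.562  -0.2642  0.0445] r [-3.13  -0.014 -1.492] F [ 0.5 -0.4 -1.3] M [ 0.2  0.2 -0. ] w 0.0137 q [-0.53  0.31  1.43 -0.01  1.38  0.97]
[ 0.63404142 -0.25516884  0.22374172] [ 2.89127433 -0.01416706 -1.49341536]
```

View pics/w24.png

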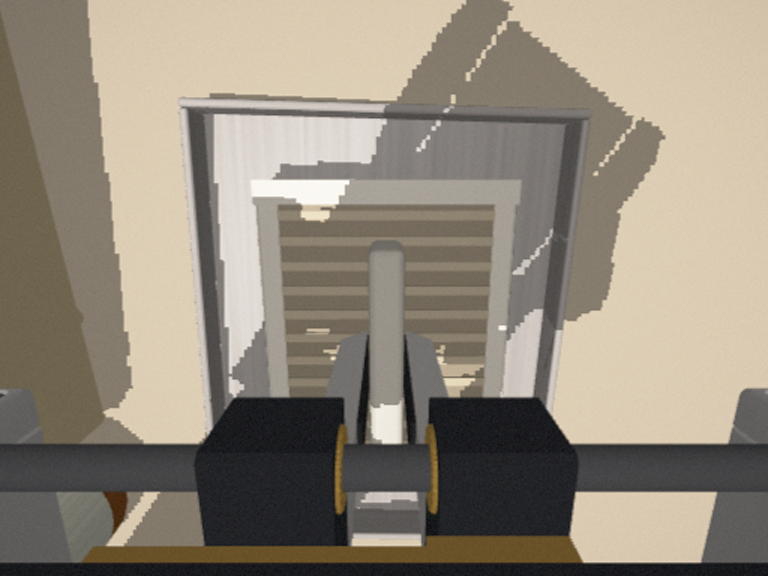

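Call:
jog_arm --series '[{"x":0,"y":0,"z":0.002,"rx":0,"ry":0,"rz":0},{"x":0,"y":0,"z":0.002,"rx":0,"ry":0,"rz":0},{"x":0,"y":0,"z":0,"rx":0,"ry":0,"rz":0}]' --claw 0

```text
time: 18.13
tool_pos: [0.5622, -0.2643, 0.0443]
ee_rot: [-3.129, -0.015, -1.492]
wrist_force: [-1.5, 0.3, -1.0]
width: 0.0134
```

Call:
jog_arm --series '[{"x":0,"y":0,"z":0.004,"rx":0,"ry":0,"rz":0},{"x":0,"y":0,"z":0.003,"rx":0,"ry":0,"rz":0}]' --claw 0

```text
time: 18.3
tool_pos: [0.5628, -0.2649, 0.0434]
ee_rot: [-3.127, -0.017, -1.492]
wrist_force: [-6.3, 4.2, 13.3]
width: 0.0139
```

Call:
jog_arm --series '[{"x":0,"y":0,"z":0,"rx":0,"ry":0,"rz":0},{"x":0,"y":0,"z":0,"rx":0,"ry":0,"rz":0},{"x":0,"y":0,"z":0,"rx":0,"ry":0,"rz":0},{"x":0,"y":0,"z":0,"rx":0,"ry":0,"rz":0},{"x":0,"y":0,"z":0,"rx":0,"ry":0,"rz":0}]' --claw 0.45

```text
time: 18.72
tool_pos: [0.5645, -0.2664, 0.0447]
ee_rot: [-3.122, -0.021, -1.492]
wrist_force: [0.2, 0.5, -0.1]
width: 0.0413
```

```bash
python3 wr.py w25
```

```text
t 18.77 p [ 0.5644 -0.2664  0.0445] r [-3.122 -0.021 -1.492] F [-0.5  0.4 -0.7] M [ 0.1  0.  -0. ] w 0.0423 q [-0.53  0.31  1.43 -0.01  1.37  0.97]
[ 0.63499575 -0.2562995   0.2245151 ] [ 2.89956364 -0.02152608 -1.49354524]
```

View pics/w25.png

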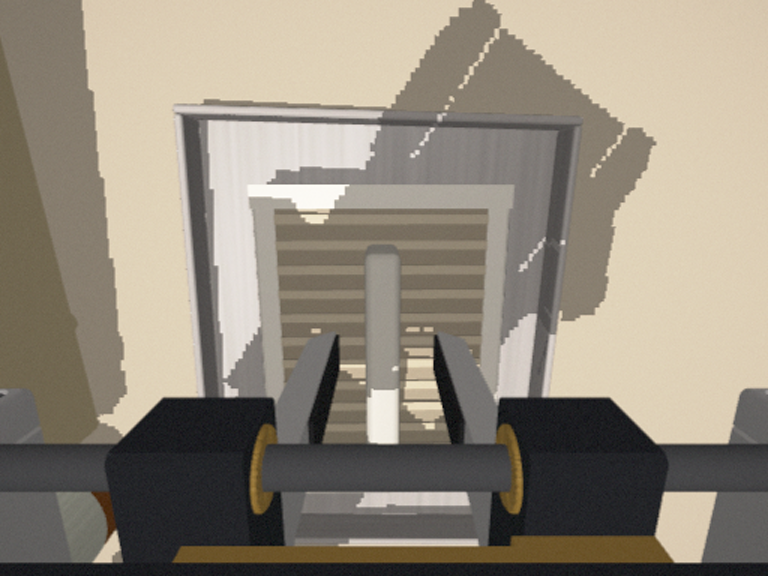

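Released, nothing touched. Straight up and clear.

Call:
jog_arm --series '[{"x":0,"y":0,"z":-0.015,"rx":0,"ry":0,"rz":0},{"x":0,"y":0,"z":-0.02,"rx":0,"ry":0,"rz":0},{"x":0,"y":0,"z":-0.03,"rx":0,"ry":0,"rz":0},{"x":0,"y":0,"z":-0.04,"rx":0,"ry":0,"rz":0},{"x":0,"y":0,"z":-0.04,"rx":0,"ry":0,"rz":0},{"x":0.02,"y":0.02,"z":-0.025,"rx":0,"ry":0,"rz":0},{"x":0.02,"y":0.03,"z":0,"rx":0,"ry":0,"rz":0},{"x":0.02,"y":0.03,"z":0,"rx":0,"ry":0,"rz":0},{"x":0.02,"y":0.03,"z":0,"rx":0,"ry":0,"rz":0},{"x":0.02,"y":0.03,"z":0,"rx":0,"ry":0,"rz":0},{"x":0,"y":0,"z":0,"rx":0,"ry":0,"rz":0}]' --claw 0.45

```text
time: 19.68
tool_pos: [0.4254, -0.3768, 0.2163]
ee_rot: [-3.13, -0.02, -1.484]
wrist_force: [1.0, 0.6, -0.0]
width: 0.0423
```

```bash
python3 - <<'E'
from ang import *
from bench import cams,robot
o=robot.get_obs();state(o)
a=cams.snapshot("scene");b=cams.snapshot("top")
for n,s in(("s",a),("t",b)):
    c=s["img"][80:320,90:410,::-1]; cv2.imwrite(f"pics/{n}26.png",cv2.resize(c,None,fx=2.4,fy=2.4,interpolation=cv2.INTER_CUBIC))
for t in ["bottle_mid","jar_mid","carton_mid","packet_mid","filter"]:
    print(t,[(d["bbox"],round(d["p"],2)) for d in cams.look_for(t,a)[:1]],[(d["bbox"],round(d["p"],2)) for d in cams.look_for(t,b)[:1]])
E
```

```text
t 19.68 p [ 0.4254 -0.3768  0.2163] r [-3.13  -0.02  -1.484] F [ 1.   0.6 -0. ] M [ 0.  -0.  -0.1] w 0.0423 q [-0.82  0.11  1.33 -0.    1.68  0.66]
bottle_mid [([199.5, 160.4, 22.4, 34.0], 0.87)] [([283.0, 222.0, 31.4, 21.7], 0.65)]
jar_mid [([273.9, 139.1, 3.3, 6.5], 0.36)] [([113.6, 204.7, 48.8, 57.4], 0.26)]
carton_mid [([311.2, 127.9, 44.1, 47.2], 0.56)] [([114.0, 207.5, 49.3, 55.0], 0.73)]
packet_mid [([292.2, 193.3, 49.1, 41.0], 0.71)] [([187.0, 100.0, 45.0, 30.8], 0.87)]
filter [([138.8, 209.4, 50.2, 54.2], 0.58)] [([336.9, 157.7, 49.8, 63.5], 0.85)]
```

View pics/s26.png

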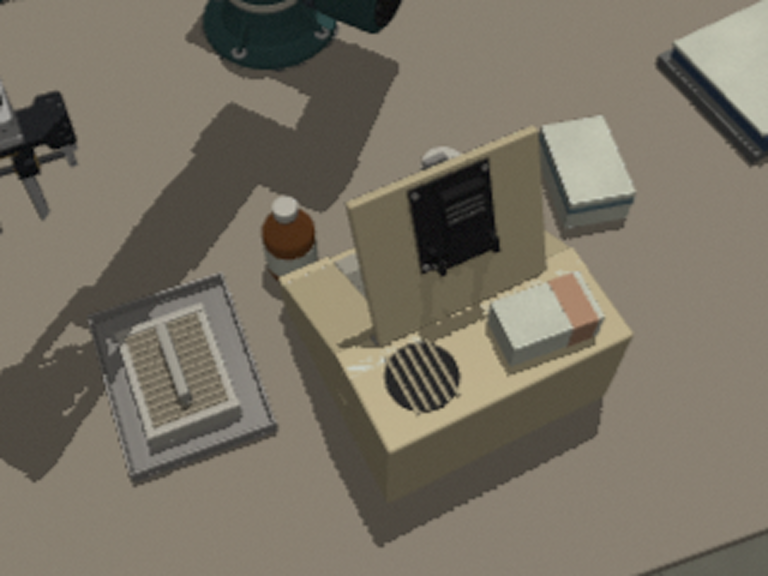

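View pics/t26.png

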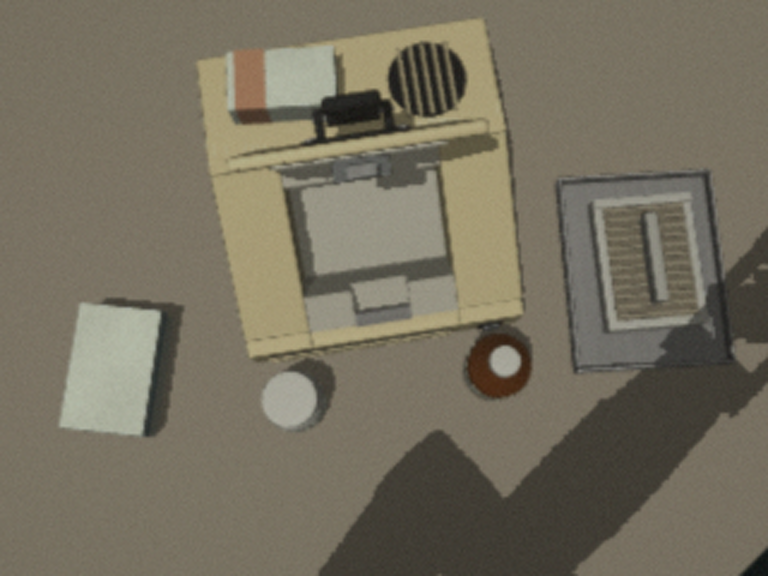

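```bash
python3 - <<'E'
from ang import *
t,s=np.load("cams.npy",allow_pickle=True)
f=lambda a:(np.array(a)+.5)/2.4-.5+[90,80]
print(fitang(s,f([[351,206],[541,131]]),[(.19,-.105,.012),(.19,.105,.012)],t0=1.7))
print(fitang(t,f([[488,121],[228,158]]),[(.19,-.105,.012),(.19,.105,.012)],t0=1.7))
from bench import ticket
print(ticket.close_job())
E
```

```text
(np.float64(1.770770940108488), array([-0.6,  1. , -0.1, -0.6]))
(np.float64(1.7460504099387182), array([ 0.2, -0.4, -0.8,  0.5]))
the job is handed in; nothing more can be done
None
```

I opened the door fully, laid the used cassette grip-up in the steel tray, and handed the job in at about 20 s. `close_job` gives no verdict, so what follows rests on my own checks.

- **Door:** I lifted the paddle and raised the door, but the fingers slipped off the paddle at about 1.1 rad. I pushed the rest of the way with shut fingers under the lower edge until it met the stop. Wrist force reached about 51 N there, under the 120 N limit. My last fits put the door at 1.77 rad (scene camera) and 1.75 rad (top camera).
- **Cassette:** I pulled it out along the slope's normal, with the tool about 3° off square to clear the pawl block under the door. I turned it 90° and set it down with a reading of about 13 N at the wrist. The pictures show it flat inside the tray walls, grip up, and about central.
- **Robot:** The arm is clear of everything, with the wrist force near zero.
- **Surroundings:** By eye in the last pictures, and from the detector boxes for three of them, the bottle, jar and cartons have not moved. The jar detector failed: a low-confidence hit in the scene view, where the door hides the jar, and the wrong object in the top view. I judged the jar from the top picture alone.
- **Measurement disagreement:** The first camera fits disagreed on the unit's position by 3 to 4 mm. I worked mainly from the wrist-camera fit, which matched the paddle, bay and door well.

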